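Pack the fruit sample case, release the lid stay and close it up

TASK

Pack the sample case: put every kiwi from the shallow wooden tray into an empty pocket of the case, one to a pocket, leaving those already packed in theirs. When all are in, lift the knob of the folding lid stay up past centre to unlock it, lower the lid by its bar until it is fully shut without letting it drop, then turn the latch in over the lid until its arm points straight back. Leave the mug, the sticker roll and the gauge where they are.

Things in the scene. Friction and masses are not known exactly. Their poses are not given: they have to be found in the camera images.
- case: wooden sample case fixed to the table, 198 deep (x) x 326 wide (y), rim 70 above the table, walls and floor 8 mm. Origin: centre of its underside; x points to its back (hinge side, away from the robot at yaw 0), y to its left, z up. Six pockets, two rows of three, in an insert 14 mm high; a pencil and a marker stay in channels behind and right of them
- pocket0 (a point): pocket, front row, right: centre of its floor, 8 mm above the table; axes of the case. Pockets are 78 x 78 mm, 14 mm deep; pitch 82 mm in x, 95 in y; centres 50 mm or more from the side walls, 39 from the front wall
- pocket1 (a point): pocket, front row, middle: centre of its floor, 8 mm above the table; axes of the case. Pockets are 78 x 78 mm, 14 mm deep; pitch 82 mm in x, 95 in y; centres 50 mm or more from the side walls, 39 from the front wall
- pocket2 (a point): pocket, front row, left: centre of its floor, 8 mm above the table; axes of the case. Pockets are 78 x 78 mm, 14 mm deep; pitch 82 mm in x, 95 in y; centres 50 mm or more from the side walls, 39 from the front wall
- pocket3 (a point): pocket, back row, right: centre of its floor, 8 mm above the table; axes of the case. Pockets are 78 x 78 mm, 14 mm deep; pitch 82 mm in x, 95 in y; centres 50 mm or more from the side walls, 39 from the front wall
- pocket4 (a point): pocket, back row, middle: centre of its floor, 8 mm above the table; axes of the case. Pockets are 78 x 78 mm, 14 mm deep; pitch 82 mm in x, 95 in y; centres 50 mm or more from the side walls, 39 from the front wall
- pocket5 (a point): pocket, back row, left: centre of its floor, 8 mm above the table; axes of the case. Pockets are 78 x 78 mm, 14 mm deep; pitch 82 mm in x, 95 in y; centres 50 mm or more from the side walls, 39 from the front wall
- fruit0_mid (a point): kiwi lying in the shallow wooden tray (220 x 260 mm, floor 3 mm thick, lip 15 mm above the table), to be packed; may be absent. About 54 wide (its x) x 71 long (its y) x 44 high; point at its middle, 22 mm above what it lies on. Grasp across the waist (its x), fingertips about 15 mm above its underside, clear of lip and insert; fits a pocket lengthwise along the case's x or y
- fruit1_mid (a point): kiwi lying in the shallow wooden tray (220 x 260 mm, floor 3 mm thick, lip 15 mm above the table), to be packed; may be absent. About 54 wide (its x) x 71 long (its y) x 44 high; point at its middle, 22 mm above what it lies on. Grasp across the waist (its x), fingertips about 15 mm above its underside, clear of lip and insert; fits a pocket lengthwise along the case's x or y
- fruit2_mid (a point): kiwi lying in the shallow wooden tray (220 x 260 mm, floor 3 mm thick, lip 15 mm above the table), to be packed; may be absent. About 54 wide (its x) x 71 long (its y) x 44 high; point at its middle, 22 mm above what it lies on. Grasp across the waist (its x), fingertips about 15 mm above its underside, clear of lip and insert; fits a pocket lengthwise along the case's x or y
- fruit3_mid (a point): kiwi lying in the shallow wooden tray (220 x 260 mm, floor 3 mm thick, lip 15 mm above the table), to be packed; may be absent. About 54 wide (its x) x 71 long (its y) x 44 high; point at its middle, 22 mm above what it lies on. Grasp across the waist (its x), fingertips about 15 mm above its underside, clear of lip and insert; fits a pocket lengthwise along the case's x or y
- packed0_mid (a point): kiwi already packed in a pocket (may be absent), about 52 wide (its x) x 70 long (its y) x 46 high; point at its middle, 23 mm above the pocket's floor; lies lengthwise along the case's x and stays there
- packed1_mid (a point): kiwi already packed in a pocket (may be absent), about 52 wide (its x) x 70 long (its y) x 46 high; point at its middle, 23 mm above the pocket's floor; lies lengthwise along the case's x and stays there
- packed2_mid (a point): kiwi already packed in a pocket (may be absent), about 52 wide (its x) x 70 long (its y) x 46 high; point at its middle, 23 mm above the pocket's floor; lies lengthwise along the case's x and stays there
- lid (a joint): lid hinge (panel 198 x 326 x 12 mm, 0.42 kg): 0 = propped open, upright (95 degrees from shut); grows as it closes; 1.658 = shut. Slightly stiff (0.2 N m): free of its stay the lid stays up while steeper than about 60 degrees above shut, but lower down it falls by its own weight. With the stay locked it cannot be lowered
- lid_hinge (a point): middle of the hinge axis (along the case's y), on the upper outer edge of the back wall, 70 mm above the table; turns with the lid
- lid_bar (a point): middle of the lid's handle, a round steel bar 12 mm thick and 84 long (along the case's y) on posts 72 mm apart; its axis is 36 mm beyond the lid's free edge, 234 mm from the hinge axis. 303 mm above the table when open, 77 mm (in front of the case) when shut. It turns with the lid, so a pinch must let it turn between the fingers. Axes: those of the case when shut
- stay_knee (a joint): knee of the folding stay on the case's right side (-y): two steel arms of 87 mm, the lower pivoted on the case, the upper on the lid's edge. 0 = locked (sagging on its stop, 12 degrees past straight), 0.21 = straight (dead centre), more = unlocked; folds forwards to 3.05 when the lid is shut. Moves freely (under 3 N at the knob); let go at 0.6 or more it stays unlocked
- stay_knob (a point): middle of the thumb knob on the knee: round black pin 14 mm thick, 52 long, standing out level to the case's right; point 40 mm out from the side wall, about 106 mm above the table when locked. Moves on a circle of 87 mm about the lower arm's pivot axis (along the case's y at x = -6, z = 50 mm of the case): lifting it up, then forwards, breaks the knee
- latch (a joint): turn latch on a block on the case's front, left of the bar: flat steel arm on a vertical pivot. 0 = fastened (arm pointing to the case's +x, over the edge of the shut lid, 2 mm above it); 1.5 to 1.85 at the start (arm to the case's left; clear of the lid above 1.4). Stays where left; takes about 1 N at its knob. Turned in too early it blocks the lid
- latch_knob (a point): top centre of the upright black knob near the latch arm's end, 11 mm thick and 26 high, its top 117 mm and the arm's top 91 mm above the table; 34 mm from the pivot axis, which stands at x = -117, y = +60 mm of the case
- mug: white mug, 78 mm across, 89 mm high, a bystander; origin under its centre
- label_roll: roll of stickers lying flat, 76 mm across, 32 mm high, a bystander; origin under its centre
- gauge: fruit gauge, a ring on a handle, 69 x 150 x 9 mm, lying flat, a bystander; origin under its centre
Mind the look-alikes: they are no part of the job. Leave any black, purple or yellow look-alike of the part that bears packed2_mid alone.

How it is judged:
On the way, in this order (a step that is already met when the one before it is completed fails the run):
1. every kiwi lies in a pocket of its own, the lid still propped open ((horizontal distance between fruit0_mid and pocket0 below 0.03 m or horizontal distance between fruit0_mid and pocket1 below 0.03 m or horizontal distance between fruit0_mid and pocket2 below 0.03 m or horizontal distance between fruit0_mid and pocket3 below 0.03 m or horizontal distance between fruit0_mid and pocket4 below 0.03 m or horizontal distance between fruit0_mid and pocket5 below 0.03 m) and z of each of fruit0_mid, fruit1_mid, fruit2_mid, fruit3_mid, packed0_mid, packed1_mid, packed2_mid in the frame of case below 0.042 m and (horizontal distance between fruit1_mid and pocket0 below 0.03 m or horizontal distance between fruit1_mid and pocket1 below 0.03 m or horizontal distance between fruit1_mid and pocket2 below 0.03 m or horizontal distance between fruit1_mid and pocket3 below 0.03 m or horizontal distance between fruit1_mid and pocket4 below 0.03 m or horizontal distance between fruit1_mid and pocket5 below 0.03 m) and (horizontal distance between fruit2_mid and pocket0 below 0.03 m or horizontal distance between fruit2_mid and pocket1 below 0.03 m or horizontal distance between fruit2_mid and pocket2 below 0.03 m or horizontal distance between fruit2_mid and pocket3 below 0.03 m or horizontal distance between fruit2_mid and pocket4 below 0.03 m or horizontal distance between fruit2_mid and pocket5 below 0.03 m) and (horizontal distance between fruit3_mid and pocket0 below 0.03 m or horizontal distance between fruit3_mid and pocket1 below 0.03 m or horizontal distance between fruit3_mid and pocket2 below 0.03 m or horizontal distance between fruit3_mid and pocket3 below 0.03 m or horizontal distance between fruit3_mid and pocket4 below 0.03 m or horizontal distance between fruit3_mid and pocket5 below 0.03 m) and (horizontal distance between packed0_mid and pocket0 below 0.03 m or horizontal distance between packed0_mid and pocket1 below 0.03 m or horizontal distance between packed0_mid and pocket2 below 0.03 m or horizontal distance between packed0_mid and pocket3 below 0.03 m or horizontal distance between packed0_mid and pocket4 below 0.03 m or horizontal distance between packed0_mid and pocket5 below 0.03 m) and (horizontal distance between packed1_mid and pocket0 below 0.03 m or horizontal distance between packed1_mid and pocket1 below 0.03 m or horizontal distance between packed1_mid and pocket2 below 0.03 m or horizontal distance between packed1_mid and pocket3 below 0.03 m or horizontal distance between packed1_mid and pocket4 below 0.03 m or horizontal distance between packed1_mid and pocket5 below 0.03 m) and (horizontal distance between packed2_mid and pocket0 below 0.03 m or horizontal distance between packed2_mid and pocket1 below 0.03 m or horizontal distance between packed2_mid and pocket2 below 0.03 m or horizontal distance between packed2_mid and pocket3 below 0.03 m or horizontal distance between packed2_mid and pocket4 below 0.03 m or horizontal distance between packed2_mid and pocket5 below 0.03 m) and value of joint lid below 0.1 rad), for 0.2 s.
2. the knee of the stay is lifted past centre (value of joint stay_knee above 0.45 rad), for 0.2 s.
3. the lid is shut on the rim (value of joint lid above 1.62 rad), for 0.2 s.
4. the latch is turned in over the lid (value of joint lid above 1.62 rad and value of joint latch below 0.2 rad), for 0.2 s.
At the end, for the whole second after the job is handed in: Every kiwi lies in a pocket of its own (middle within 30 mm of the pocket's centre, resting in the pocket), the lid is shut (within 0.04 rad) and the latch arm is within 0.2 rad of straight back over the lid (all of step 4 and (horizontal distance between fruit0_mid and pocket0 below 0.03 m or horizontal distance between fruit0_mid and pocket1 below 0.03 m or horizontal distance between fruit0_mid and pocket2 below 0.03 m or horizontal distance between fruit0_mid and pocket3 below 0.03 m or horizontal distance between fruit0_mid and pocket4 below 0.03 m or horizontal distance between fruit0_mid and pocket5 below 0.03 m) and z of each of fruit0_mid, fruit1_mid, fruit2_mid, fruit3_mid, packed0_mid, packed1_mid, packed2_mid in the frame of case below 0.042 m and (horizontal distance between fruit1_mid and pocket0 below 0.03 m or horizontal distance between fruit1_mid and pocket1 below 0.03 m or horizontal distance between fruit1_mid and pocket2 below 0.03 m or horizontal distance between fruit1_mid and pocket3 below 0.03 m or horizontal distance between fruit1_mid and pocket4 below 0.03 m or horizontal distance between fruit1_mid and pocket5 below 0.03 m) and (horizontal distance between fruit2_mid and pocket0 below 0.03 m or horizontal distance between fruit2_mid and pocket1 below 0.03 m or horizontal distance between fruit2_mid and pocket2 below 0.03 m or horizontal distance between fruit2_mid and pocket3 below 0.03 m or horizontal distance between fruit2_mid and pocket4 below 0.03 m or horizontal distance between fruit2_mid and pocket5 below 0.03 m) and (horizontal distance between fruit3_mid and pocket0 below 0.03 m or horizontal distance between fruit3_mid and pocket1 below 0.03 m or horizontal distance between fruit3_mid and pocket2 below 0.03 m or horizontal distance between fruit3_mid and pocket3 below 0.03 m or horizontal distance between fruit3_mid and pocket4 below 0.03 m or horizontal distance between fruit3_mid and pocket5 below 0.03 m) and (horizontal distance between packed0_mid and pocket0 below 0.03 m or horizontal distance between packed0_mid and pocket1 below 0.03 m or horizontal distance between packed0_mid and pocket2 below 0.03 m or horizontal distance between packed0_mid and pocket3 below 0.03 m or horizontal distance between packed0_mid and pocket4 below 0.03 m or horizontal distance between packed0_mid and pocket5 below 0.03 m) and (horizontal distance between packed1_mid and pocket0 below 0.03 m or horizontal distance between packed1_mid and pocket1 below 0.03 m or horizontal distance between packed1_mid and pocket2 below 0.03 m or horizontal distance between packed1_mid and pocket3 below 0.03 m or horizontal distance between packed1_mid and pocket4 below 0.03 m or horizontal distance between packed1_mid and pocket5 below 0.03 m) and (horizontal distance between packed2_mid and pocket0 below 0.03 m or horizontal distance between packed2_mid and pocket1 below 0.03 m or horizontal distance between packed2_mid and pocket2 below 0.03 m or horizontal distance between packed2_mid and pocket3 below 0.03 m or horizontal distance between packed2_mid and pocket4 below 0.03 m or horizontal distance between packed2_mid and pocket5 below 0.03 m)); the robot touches nothing.
It fails at once if the lid is dropped or slammed (closes faster than 1.5 rad/s) (velocity of joint lid above 1.5 rad/s).
It fails at once if the mug, the sticker roll or the gauge is moved more than 30 mm (distance of any of mug, label_roll, gauge from where it was at the start of the episode above 0.03 m).
Of fruit0, fruit1, fruit2, fruit3 only 2 to 4 are there at a start; the rules pass over those that are not, and their reading is None.
Of packed0, packed1, packed2 only 1 to 2 are there at a start; the rules pass over those that are not, and their reading is None.
At some moment in a run one of fruit0, fruit1, fruit2, fruit3 may be knocked a few centimetres aside while the robot is not near it.
It also fails if it takes over 210 s, if anything falls off the work surface, if the arm or the gripper's body presses on something with over 40 N, if the wrist force passes 120 N, or if a joint passes its speed limit or range.

ROBOT

A 6-joint arm with a two-finger parallel gripper is mounted at the origin on a cart in front of the work surface, level with it; the furniture and walls round the work are solid. World frame = base frame: x ahead of the robot, y to its left, z up, the work surface at z = 0. Lengths are in m, angles in rad, forces in N, time in s.
With the tool pointing down it reaches from about 0.35 to 0.975 m from the base axis. Payload 17.4 kg.
Tool frame: the origin (TCP) lies where the fingers leave the gripper's body, on its centre line; the fingertips stand 73 mm ahead of it and the grasp point (between the pads) lies 54 mm ahead of it; z points along the fingers, y is the line along which they close (so a half turn about z gives the same grasp; the last joint's range is limited). The gripper opens to 85 mm and grips with 20 to 120 N. Pads are 22 mm wide; open, the fingers measure 114 mm over their backs; the gripper's body (76 mm by 85 mm) begins 54 mm behind the grasp point. The pads swing forward as they close: fully open they stand 13 mm farther back than shut.
Start: joints at [-1.334, 0.116, 1.442, -0, 1.584, -0.038], TCP at [0.183, -0.65, 0.304] pointing down, gripper open.
Joint ranges: [-2.83, 2.83], [-0.83, 2.19], [0.07, 2.5], [-1.14, 4.28], [0.01, 3], [-2.97, 2.97]. Speed limits (rad/s): [1.89, 1.89, 2.22, 3.14, 3.14, 3.14].

INTERFACE

Orientations are given as a rotation vector (axis times angle).
In Python, from workcell import r gives the robot as it stands.
- The arm moves only by the tool send_rows, never from a script. Its arguments are lists of equal length, an entry for each row: "delta_pos": the shift along the tool's x, y, z normalised to -1 to 1, where 1 is 0.04 m, a list of three; "angular": the turn, a rotation vector about the tool's x, y, z normalised to -1 to 1, where 1 is 6 degrees, a list of three; "jaw": the opening, from 0 (shut) to 1 (fully open). A call has 1 to 8 rows; each row shifts and turns the commanded pose from where the row before left it, along the tool's axes as they then stand; what a row does not reach is not made up. A row lasts 1/10 s, in which the tool goes at most 50 mm and 8.59 degrees, less where a joint would pass 70% of its speed; a pose out of reach is approached as far as the arm can. A call with a number of a shift or a turn outside -1 to 1 is refused whole. A call with a gripper value outside its range is refused whole. The fingers move at their own pace and stop on an object; the grip force is fixed at half the most. Time passes only in rows, so rows that do not move let the fingers close. It gives the time, the measured TCP pose, the force, the opening and the grip force at its end, in the units of the state.
- r.state(): the state, without advancing time (a new reading comes with each control period).
- r.snapshot(name): name is "side" or "top" or "wrist"; returns the picture (400x640x3 uint8, red, green, blue); there is no depth.
- r.camera_model(name): a dict with "mtx" (3x3 intrinsics, pixels), "R" (3x3) and "t" (3): a world point X has camera coordinates R X + t; the wrist camera has in their place "tool_from_camera" (4x4, takes a point from camera to tool coordinates, whose origin is the TCP and whose axes are the flange's). Camera axes: x right, y down, z forward; pixel columns grow to the right and rows downward; lengths in m; the calibration is good to about 2 mm. A picture is of the moment at which its call begins: read the wrist's pose just before it. camera_model takes no time and is no camera call.
- r.close_job(): hands the job in; it is judged then, once.
Trained networks look in the newest picture that a camera, given by its name, has taken for a name from the list of things; names that differ only in an ending like _2 or _b are one class to them, and where a whole thing is asked for, a point or a joint stands for the part that bears it (a point fixed in the world has none). Each returns a list of dicts, best first, with "confidence" (0 to 1); they miss things now and then, are a little off and sometimes report something else, mostly with a low value. They report only what shows in the picture. A call takes as long as a camera call. They do not tell look-alikes from the thing itself.
- r.recognise(camera, name): "point" ([x, y, z] in m, in world coordinates, good to about 4 mm: the middle of the surface that is visible of it).
- r.trace(camera, name): "region" (400x640 bool, what is visible of it).
- r.landmark_of(camera, name): "point" ([x, y, z] in m, in world coordinates, good to about 4 mm: a listed point, or the origin of a listed thing).
The state is a dict: "time": time; "joint_pos": joint angles; "qvel": joint speeds; "tau": joint torques, N m; "ee_pos": TCP position; "ee_rot": TCP orientation; "ft_force": force on the tool from outside, world axes, zero at the start; "moment": the same for the moment, N m; "gripper_width": finger opening in m; "gripper_force": force on a finger pad.
Only numpy, scipy, OpenCV 4.12 (cv2) and the standard library are available. Lean on these libraries where they do the work, as an engineer would, in place of code of your own. Each camera call takes 0.05 s, during which the arm holds its last target. There are 200 camera calls.

## Working session

There is one attempt and no reset: what is moved stays moved. The work goes in short steps, Python scripts to look and compute and a tool call to move; the robot and the scene stay as the last step left them, time stands still between calls to the robot, and variables do not carry over. Pictures are saved under pics/ and viewed, at most 14 in all, crops included, and the job is handed in when it is done.

Besides the shell and the picture viewer there is one more tool, called after "Emit:" by a JSON object that holds its "method" and its "body", one argument or row to a line. send_rows: Moves the arm, as the interface text tells. Scaled input: -1 to 1 covers 0.04 m each way for a shift and 6 degrees each way for a turn. Its arguments: {"type":"object","properties":{"delta_pos":{"type":"array","items":{"type":"array","items":{"type":"number","minimum":-1,"maximum":1}}},"angular":{"type":"array","items":{"type":"array","items":{"type":"number","minimum":-1,"maximum":1}}},"jaw":{"type":"array","items":{"type":"number"}}},"required":["delta_pos","angular","jaw"]}

```bash
ls; mkdir -p pics
cat > h.py <<'E'
import numpy as np, cv2
from scipy.spatial.transform import Rotation as Ro
from workcell import r
def snap(n,f=None):
    im=r.snapshot(n)
    if f: cv2.imwrite('pics/'+f,im[:,:,::-1])
    return im
def proj(n,X):
    c=r.camera_model(n); x=c['mtx']@(c['R']@np.array(X)+c['t']); return x[:2]/x[2]
def st():
    s=r.state(); print('t',round(s['time'],2),'p',np.round(s['ee_pos'],4),'rv',np.round(s['ee_rot'],3),'F',np.round(s['ft_force'],1),'w',round(s['gripper_width'],4),'gf',round(s['gripper_force'],1)); return s
E
python3 - <<'E'
from h import *
s=st(); print(np.round(Ro.from_rotvec(s['ee_rot']).as_matrix(),3))
for c in('top','side'):
    snap(c,c+'0.png')
    m=r.camera_model(c); print(c,'campos',np.round(-m['R'].T@m['t'],3),'axis',np.round(m['R'][2],2))
    for n in['case','pocket0','pocket2','pocket3','pocket5','fruit0_mid','packed0_mid','lid_hinge','lid_bar','stay_knob','latch_knob','mug','label_roll','gauge']:
        print(n,[(np.round(d['point'],3).tolist(),round(d['confidence'],2)) for d in r.landmark_of(c,n)])
E
```

```text
pics
t 0.0 p [ 0.1831 -0.6496  0.3032] rv [-3.111 -0.43   0.   ] F [ 0.6 -0.3 -0.1] w 0.0849 gf 0.0
[[ 0.962  0.271 -0.   ]
 [ 0.271 -0.962  0.001]
 [ 0.    -0.001 -1.   ]]
top campos [-0.526  0.757  2.004] axis [ 0.49 -0.25 -0.84]
case [([0.496, 0.268, -0.006], 0.83)]
pocket0 [([0.455, 0.182, 0.004], 0.95), ([0.526, 0.283, 0.009], 0.87), ([0.512, 0.383, 0.005], 0.71), ([0.433, 0.368, 0.006], 0.66), ([0.533, 0.187, 0.007], 0.66), ([0.442, 0.279, 0.006], 0.61)]
pocket2 [([0.455, 0.182, 0.004], 0.95), ([0.526, 0.283, 0.009], 0.87), ([0.512, 0.383, 0.005], 0.71), ([0.433, 0.368, 0.006], 0.66), ([0.533, 0.187, 0.007], 0.66), ([0.442, 0.279, 0.006], 0.61)]
pocket3 [([0.455, 0.182, 0.004], 0.95), ([0.526, 0.283, 0.009], 0.87), ([0.512, 0.383, 0.005], 0.71), ([0.433, 0.368, 0.006], 0.66), ([0.533, 0.187, 0.007], 0.66), ([0.442, 0.279, 0.006], 0.61)]
pocket5 [([0.455, 0.182, 0.004], 0.95), ([0.526, 0.283, 0.009], 0.87), ([0.512, 0.383, 0.005], 0.71), ([0.433, 0.368, 0.006], 0.66), ([0.533, 0.187, 0.007], 0.66), ([0.442, 0.279, 0.006], 0.61)]
fruit0_mid [([0.517, 0.578, -0.005], 0.44), ([0.51
[... 956 characters left out ...]
09], 0.82), ([0.537, 0.189, 0.008], 0.67), ([0.43, 0.368, 0.011], 0.66), ([0.454, 0.179, 0.007], 0.62), ([0.511, 0.378, 0.011], 0.56)]
pocket5 [([0.526, 0.286, 0.009], 0.82), ([0.537, 0.189, 0.008], 0.67), ([0.43, 0.368, 0.011], 0.66), ([0.454, 0.179, 0.007], 0.62), ([0.511, 0.378, 0.011], 0.56)]
fruit0_mid [([0.579, 0.078, 0.106], 0.73)]
packed0_mid []
lid_hinge [([0.591, 0.283, 0.071], 0.7)]
lid_bar [([0.62, 0.287, 0.301], 0.72)]
stay_knob [([0.581, 0.076, 0.111], 0.58), ([0.452, 0.18, 0.008], 0.28)]
latch_knob [([0.365, 0.353, 0.119], 0.62), ([0.512, 0.378, 0.009], 0.56)]
mug [([0.415, -0.255, 0.0], 0.95)]
label_roll []
gauge [([0.516, 0.582, -0.002], 0.66), ([0.522, 0.287, 0.007], 0.62)]
```

View pics/top0.png

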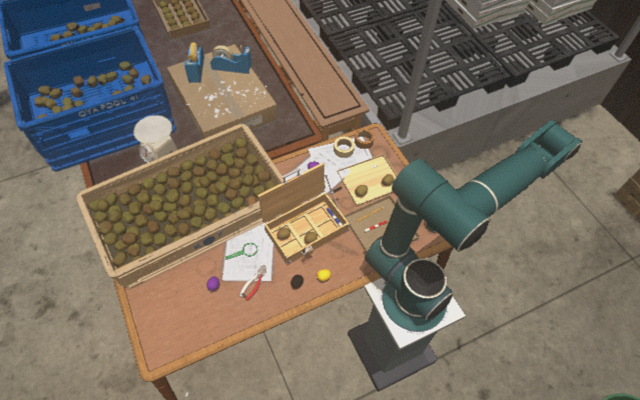

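View pics/side0.png

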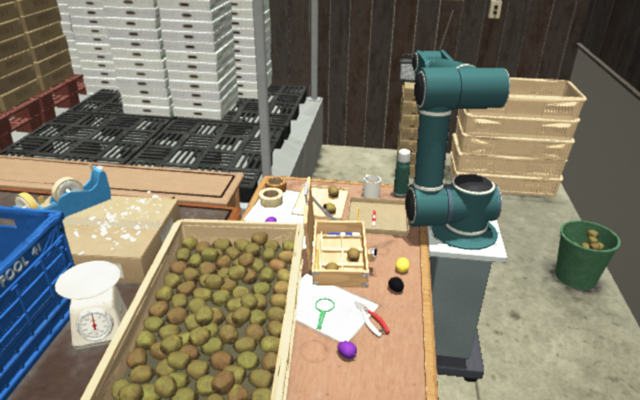

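Top view: case at about (303,228) with packed kiwis near (284,234) and (310,237); a yellow board/tray with two kiwis at (362,190),(388,180); brown tray at (385,222); purple, black and yellow decoys at (213,284),(297,282),(324,275). Side view: mug at (372,185), kiwis at (333,190),(329,208). I'll enlarge to settle which is the tray.

Run:
```python
from h import *
a=cv2.imread('pics/top0.png')[125:275,230:430]; b=cv2.imread('pics/side0.png')[170:290,250:430]
cv2.imwrite('pics/crop0.png',np.vstack([cv2.resize(a,(800,600),interpolation=cv2.INTER_CUBIC)[::1][:,:]]))
cv2.imwrite('pics/crop1.png',cv2.resize(b,(800,533),interpolation=cv2.INTER_CUBIC))
for n in['fruit0_mid','packed0_mid','label_roll','mug','gauge']:
  for c in('top','side'):
    print(c,n,[(np.round(d['point'],3).tolist(),round(d['confidence'],2),np.round(proj(c,d['point'])).tolist()) for d in r.recognise(c,n)])
```

```text
top fruit0_mid []
side fruit0_mid []
top packed0_mid [([0.435, 0.283, 0.047], 0.65, [309.0, 238.0])]
side packed0_mid [([0.438, 0.294, 0.039], 0.67, [354.0, 256.0]), ([0.362, 0.349, 0.097], 0.57, [374.0, 254.0])]
top label_roll [([0.502, 0.388, 0.041], 0.36, [282.0, 235.0]), ([0.604, 0.292, 0.185], 0.15, [291.0, 193.0])]
side label_roll []
top mug []
side mug [([0.405, -0.211, 0.062], 0.67, [371.0, 187.0]), ([0.599, 0.347, 0.207], 0.44, [309.0, 222.0]), ([0.521, 0.282, 0.034], 0.39, [332.0, 253.0])]
top gauge [([0.518, 0.573, 0.007], 0.47, [242.0, 252.0])]
side gauge [([0.521, 0.284, 0.035], 0.72, [332.0, 253.0]), ([0.516, 0.572, 0.008], 0.69, [323.0, 311.0])]
```

View pics/crop0.png

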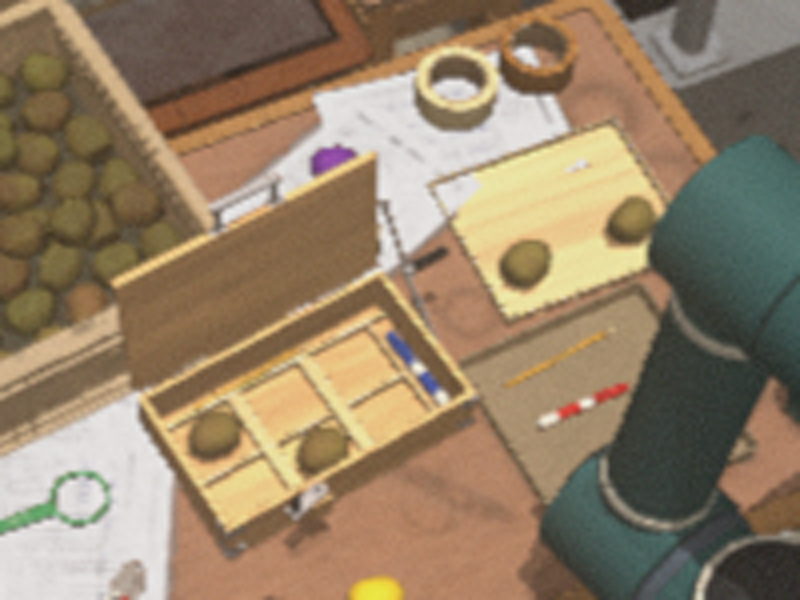

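View pics/crop1.png

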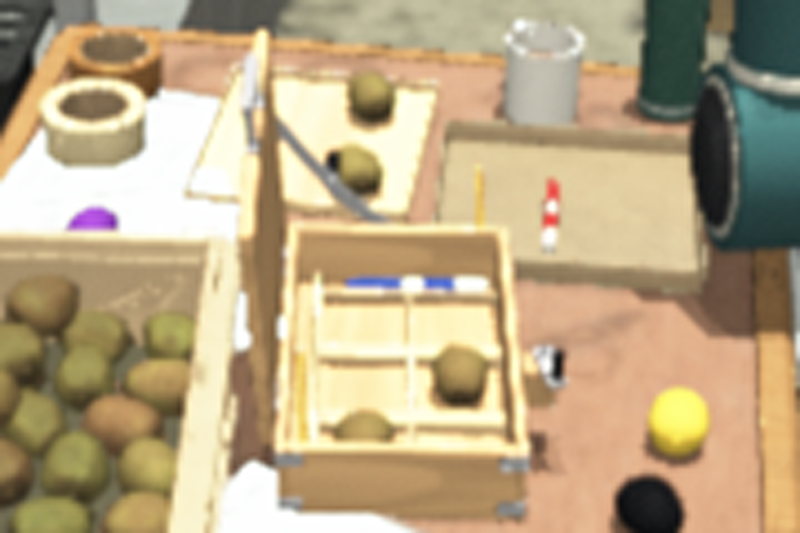

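Candidates in the top crop: the pale board at crop (550,215) carries two kiwis at top pixels (361,190),(388,180), and the brown tray at (385,222) carries only a pencil and a red/white marker. Only the first holds kiwis, so it's the wooden tray. The packed kiwis are in the front-middle pocket (310,237) and back-left pocket (284,234). Next I'll triangulate and fit the case.

```bash
cat >> h.py <<'E'
def tri(obs):
    A=np.zeros((3,3));b=np.zeros(3);rays=[]
    for cam,uv in obs:
        if isinstance(cam,str):
            m=r.camera_model(cam); R,t=m['R'],m['t']; K=m['mtx']
        else: R,t,K=cam
        o=-R.T@t; d=R.T@np.linalg.inv(K)@np.array([*uv,1.]); d/=np.linalg.norm(d)
        P=np.eye(3)-np.outer(d,d); A+=P;b+=P@o; rays.append((o,d))
    X=np.linalg.solve(A,b); return X,[np.linalg.norm(np.cross(X-o,d)) for o,d in rays]
def wristcam():
    s=r.state(); T=np.eye(4);T[:3,:3]=Ro.from_rotvec(s['ee_rot']).as_matrix();T[:3,3]=s['ee_pos']
    m=r.camera_model('wrist'); C=np.linalg.inv(T@m['tool_from_camera']); return C[:3,:3],C[:3,3],m['mtx']
def wproj(cam,X):
    x=cam[2]@(cam[0]@np.array(X)+cam[1]); return x[:2]/x[2]
def go(p,yaw=None,tcpR=None):
    "shift in present tool axes (units) then turn (units) to get TCP at p; yaw=world heading of tool x, tool down"
    s=r.state();R=Ro.from_rotvec(s['ee_rot']); 
    d=R.inv().apply(np.array(p)-s['ee_pos'])/0.04
    T=R
    if yaw is not None: T=Ro.from_matrix(np.array([[np.cos(yaw),np.sin(yaw),0],[np.sin(yaw),-np.cos(yaw),0],[0,0,-1]]))
    if tcpR is not None: T=Ro.from_matrix(tcpR)
    a=np.degrees((R.inv()*T).as_rotvec())/6
    n=max(np.abs(d).max(),np.linalg.norm(d)*.04/.048); print('shift',np.round(d,2),'n>=',round(n,1),'turn',np.round(a,2))
E
python3 - <<'E'
from h import *
for uvt,uvs in(((361.2,190.5),(330.5,208.3)),((388,180),(333.7,191.8)),((361.2,190.5),(333.7,191.8))):
    print(tri([('top',uvt),('side',uvs)]))
P=np.array([[.455,.181],[.442,.279],[.4315,.368],[.535,.188],[.526,.285],[.5115,.380]])
L=np.array([[-52,-95],[-52,0],[-52,95],[30,-95],[30,0],[30,95]])/1e3
# fit with x pocket centres: front wall 99-8-39=-52; y offset unknown
from scipy.optimize import least_squares
f=lambda q:((Ro.from_euler('z',q[2]).as_matrix()[:2,:2]@(L-L.mean(0)).T).T+q[:2]-P).ravel()
q=least_squares(f,[.48,.28,.1]).x; print('pockets centre',q,np.degrees(q[2]),np.abs(f(q)).max())
print(np.round(r.camera_model('wrist')['tool_from_camera'],3),r.camera_model('wrist')['mtx'])
go([.50,-.12,.40],0.0)
E
```

```text
(array([ 0.57130309, -0.05586864,  0.02670042]), [np.float64(0.0020103672811704874), np.float64(0.0020103672811702775)])
(array([ 0.5739758 , -0.2053727 ,  0.02447113]), [np.float64(0.0002542153335158217), np.float64(0.00025421533351604314)])
(array([ 0.54230647, -0.02767775,  0.11430035]), [np.float64(0.01570670333418024), np.float64(0.01570670333418034)])
pockets centre [0.4835     0.28016667 0.11876275] 6.804604287924698 0.003691167600589018
[[-0.    -0.962 -0.274  0.068]
 [ 1.     0.    -0.001  0.001]
 [ 0.001 -0.274  0.962 -0.07 ]
 [ 0.     0.     0.     1.   ]] [[282.92638336   0.         315.69753821]
 [  0.         282.92638336 193.57079289]
 [  0.           0.           1.        ]]
shift [ 11.22 -10.6   -2.4 ] n>= 13.0 turn [ 0.   -0.    2.62]
```

Kiwis triangulate to about (0.571,-0.056) and (0.574,-0.205) at z of roughly 0.025, which matches a kiwi in the tray. I'll move the wrist camera over it.

Emit:
{"method": "send_rows", "body": {
  "delta_pos": [
    [0.82,-0.63,-0.06],
    [0.82,-0.63,-0.06],
    [0.82,-0.63,-0.06],
    [0.82,-0.63,-0.06],
    [0.82,-0.63,-0.06],
    [0.82,-0.63,-0.06],
    [0.82,-0.63,-0.06],
    [0.82,-0.63,-0.06]
  ],
  "angular": [
    [0,0,0],
    [0,0,0],
    [0,0,0],
    [0,0,0],
    [0,0,0],
    [0,0,0],
    [0,0,0],
    [0,0,0]
  ],
  "jaw": [1,1,1,1,1,1,1,1]
}}

```text
time: 2.8
ee_pos: [0.3817, -0.383, 0.3234]
ee_rot: [3.112, 0.43, 0.0]
ft_force: [0.1, -0.1, -0.4]
gripper_width: 0.0856
gripper_force: 0.0
```

Emit:
{"method": "send_rows", "body": {
  "delta_pos": [
    [0.82,-0.63,-0.06],
    [0.82,-0.63,-0.06],
    [0.82,-0.63,-0.06],
    [0.82,-0.63,-0.06],
    [0.82,-0.63,-0.06],
    [0.82,-0.63,-0.06],
    [0.82,-0.63,-0.06],
    [0.82,-0.63,-0.06]
  ],
  "angular": [
    [0,0,0],
    [0,0,0],
    [0,0,0],
    [0,0,0],
    [0,0,0],
    [0,0,0],
    [0,0,0],
    [0,0,0]
  ],
  "jaw": [1,1,1,1,1,1,1,1]
}}

```text
time: 3.6
ee_pos: [0.5796, -0.1176, 0.3426]
ee_rot: [3.112, 0.43, 0.001]
ft_force: [-0.1, -2.0, -1.2]
gripper_width: 0.0853
gripper_force: 0.0
```

Emit:
{"method": "send_rows", "body": {
  "delta_pos": [
    [0,0,0],
    [0,0,0],
    [0,0,0],
    [0,0,0]
  ],
  "angular": [
    [0,0,0.9],
    [0,0,0.9],
    [0,0,0.8],
    [0,0,0]
  ],
  "jaw": [1,1,1,1]
}}

```text
time: 4.0
ee_pos: [0.5789, -0.1191, 0.3423]
ee_rot: [-3.142, -0.002, -0.0]
ft_force: [0.1, -0.4, 0.2]
gripper_width: 0.085
gripper_force: 0.0
```

Run:
```python
from h import *
s=st(); c=wristcam(); snap('wrist','w1.png')
for n in['fruit0_mid','packed0_mid','stay_knob','mug']:
    print(n,[(np.round(d['point'],3).tolist(),round(d['confidence'],2),np.round(wproj(c,d['point'])).tolist()) for d in r.landmark_of('wrist',n)])
for d in r.trace('wrist','fruit0_mid'):
    m=d['region'].astype(np.uint8); M=cv2.moments(m,True); 
    cn=max(cv2.findContours(m,0,2)[0],key=len); print('reg',round(d['confidence'],2),m.sum(),round(M['m10']/M['m00']),round(M['m01']/M['m00']),cv2.minAreaRect(cn))
```

```text
t 4.0 p [ 0.5789 -0.1191  0.3423] rv [-3.142e+00 -2.000e-03 -0.000e+00] F [ 0.1 -0.4  0.2] w 0.085 gf 0.0
fruit0_mid [([0.441, 0.272, 0.032], 0.24, [53.0, 256.0])]
packed0_mid [([0.442, 0.272, 0.033], 0.78, [52.0, 256.0])]
stay_knob [([0.58, 0.08, 0.103], 0.79, [137.0, 175.0]), ([0.431, 0.372, 0.01], 0.53, [4.0, 255.0])]
mug [([0.41, -0.25, -0.0], 0.87, [396.0, 265.0]), ([0.57, -0.194, 0.023], 0.62, [369.0, 171.0])]
reg 0.55 25959 80 216 ((90.5, 227.5), (201.0, 181.0), 90.0)
```

View pics/w1.png

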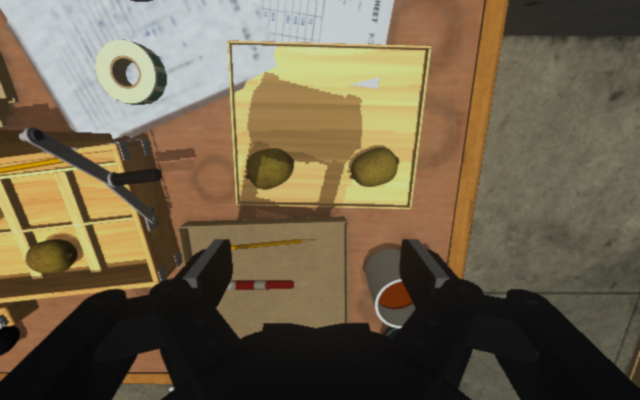

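The wrist view shows the pale tray with exactly two kiwis at pixels (270,168) and (375,166), the roll at (130,72), the mug at (400,290) and the stay knob at (137,178). Now I'll segment the kiwis for pose.

```bash
cat >> h.py <<'E'
def toplane(cam,uv,z):
    R,t,K=cam; o=-R.T@t; d=R.T@np.linalg.inv(K)@np.array([*uv,1.]); return o+d*(z-o[2])/d[2]
def kiwi(im,cam,seed,z,rad=45):
    hsv=cv2.cvtColor(im,cv2.COLOR_RGB2HSV); s=hsv[seed[1]-6:seed[1]+7,seed[0]-6:seed[0]+7].reshape(-1,3); med=np.median(s,0)
    bg=np.abs(hsv.astype(int)-med); m=((hsv[...,2]<med[2]+35)&(im[...,2]<60)).astype(np.uint8)
    mm=np.zeros_like(m); cv2.circle(mm,tuple(seed),rad,1,-1); m&=mm; m=cv2.morphologyEx(m,cv2.MORPH_OPEN,np.ones((5,5)))
    n,l,_,_=cv2.connectedComponentsWithStats(m); m=(l==l[seed[1],seed[0]]).astype(np.uint8)
    c=max(cv2.findContours(m,0,2)[0],key=len)[:,0]; c=cv2.convexHull(c)[:,0]
    W=np.array([toplane(cam,p,z)[:2] for p in c]); e=cv2.fitEllipse((W*1e4).astype(np.float32))
    print('seed',seed,'med',med,'area',m.sum(),'centre',np.round(np.array(e[0])/1e4,4),'axes mm',np.round(np.array(e[1])/10,1),'long dir deg',round((e[2]+90)%180,1)); return m
E
python3 - <<'E'
from h import *
im=cv2.imread('pics/w1.png')[:,:,::-1].copy(); c=wristcam(); o=im.copy()
for s in((270,168),(375,166)):
    m=kiwi(im,c,s,.025); o[m>0]=[255,0,0]
print(np.round(r.state()['joint_pos'],3)); print('med rows',im[168,225:320:4].tolist())
cv2.imwrite('pics/seg1.png',cv2.resize(o[110:220,200:440],(720,330))[:,:,::-1])
E
```

```text
seed (270, 168) med [ 24. 173. 116.] area 1832 centre [ 0.587  -0.0645] axes mm [ 65.6 104.4] long dir deg 133.3
seed (375, 166) med [ 23. 165. 128.] area 1469 centre [ 0.5758 -0.1999] axes mm [53.7 67.8] long dir deg 103.4
[-0.246 -0.074  1.573  0.     1.643  1.321]
med rows [[143, 100, 69], [139, 96, 67], [141, 116, 74], [123, 110, 65], [206, 198, 122], [183, 155, 91], [65, 53, 26], [68, 56, 27], [70, 59, 25], [116, 97, 40], [120, 103, 38], [115, 98, 40], [119, 102, 39], [120, 103, 39], [102, 85, 36], [99, 82, 35], [73, 59, 28], [126, 105, 60], [206, 177, 108], [208, 179, 108], [207, 178, 107], [208, 180, 109], [208, 179, 109], [207, 179, 109]]
```

View pics/seg1.png

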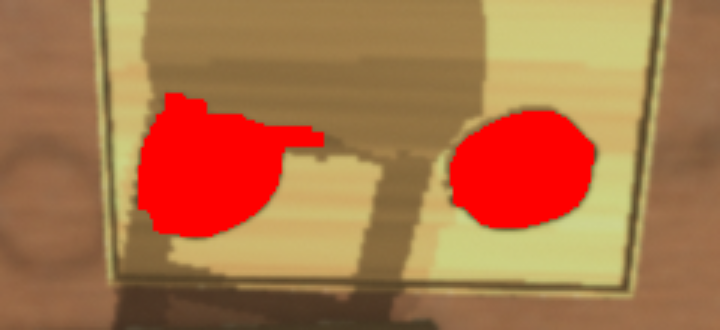

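Kiwi B segments cleanly (54 x 68 mm, centre (0.576,-0.200), long axis at 103°). Kiwi A merges with the shadow, so I'll do B first and look closely from above it.

Emit:
{"method": "send_rows", "body": {
  "delta_pos": [
    [-0.03,0.67,0.6],
    [-0.03,0.67,0.6],
    [-0.02,0.68,0.6],
    [0,0,0.35],
    [0,0,0.35],
    [0,0,0.35],
    [0,0,0.35],
    [0,0,0.35]
  ],
  "angular": [
    [0,0,0],
    [0,0,0],
    [0,0,0],
    [0,0,-0.96],
    [0,0,-0.96],
    [0,0,-0.96],
    [0,0,-0.96],
    [0,0,-0.96]
  ],
  "jaw": [1,1,1,1,1,1,1,1]
}}

```text
time: 5.1
ee_pos: [0.5758, -0.2001, 0.1998]
ee_rot: [3.04, 0.793, 0.0]
ft_force: [0.4, -0.5, -0.6]
gripper_width: 0.0854
gripper_force: 0.0
```

Emit:
{"method": "send_rows", "body": {
  "delta_pos": [
    [0,0,0],
    [0,0,0],
    [0,0,0],
    [0,0,0],
    [0,0,0],
    [0,0,0],
    [0,0,0],
    [0,0,0]
  ],
  "angular": [
    [0,0,-0.96],
    [0,0,-0.96],
    [0,0,-0.96],
    [0,0,-0.96],
    [0,0,-0.96],
    [0,0,-0.96],
    [0,0,-0.96],
    [0,0,-0.96]
  ],
  "jaw": [1,1,1,1,1,1,1,1]
}}

```text
time: 5.9
ee_pos: [0.5758, -0.2001, 0.2003]
ee_rot: [-2.487, -1.919, -0.0]
ft_force: [-0.1, -0.8, 0.4]
gripper_width: 0.0851
gripper_force: 0.0
```

Emit:
{"method": "send_rows", "body": {
  "delta_pos": [
    [0,0,0],
    [0,0,0],
    [0,0,0],
    [0,0,0],
    [0,0,0],
    [0,0,0]
  ],
  "angular": [
    [0,0,-0.96],
    [0,0,-0.96],
    [0,0,-0.96],
    [0,0,-0.96],
    [0,0,-0.96],
    [0,0,0]
  ],
  "jaw": [1,1,1,1,1,1]
}}

```text
time: 6.5
ee_pos: [0.5758, -0.2001, 0.2003]
ee_rot: [-1.935, -2.475, -0.0]
ft_force: [0.1, 0.7, 0.9]
gripper_width: 0.0851
gripper_force: 0.0
```

Run:
```python
from h import *
s=st(); c=wristcam(); im=snap('wrist','w2.png')
p=wproj(c,[.5758,-.1999,.025]).astype(int); q=wproj(c,[.571,-.056,.025]).astype(int); print(p,q)
o=im.copy()
for sd in(p,q):
    try: m=kiwi(im,c,tuple(int(v) for v in sd),.025,75); o[m>0,0]=255
    except Exception as e: print(e)
cv2.imwrite('pics/seg2.png',o[:,:,::-1])
go([.5758,-.1999,.093],np.radians(103.4))
```

```text
t 6.5 p [ 0.5758 -0.2001  0.2003] rv [-1.935 -2.475 -0.   ] F [0.1 0.7 0.9] w 0.0851 gf 0.0
[317 192] [356  15]
seed (317, 192) med [ 22. 163.  66.] area 3384 centre [ 0.5747 -0.2014] axes mm [52.7 70.3] long dir deg 106.7
seed (356, 15) med [ 24. 174. 124.] area 3852 centre [ 0.5725 -0.0529] axes mm [54.4 77.4] long dir deg 106.3
shift [ 0.   -0.    2.68] n>= 2.7 turn [ 0.   -0.    0.06]
```

View pics/seg2.png

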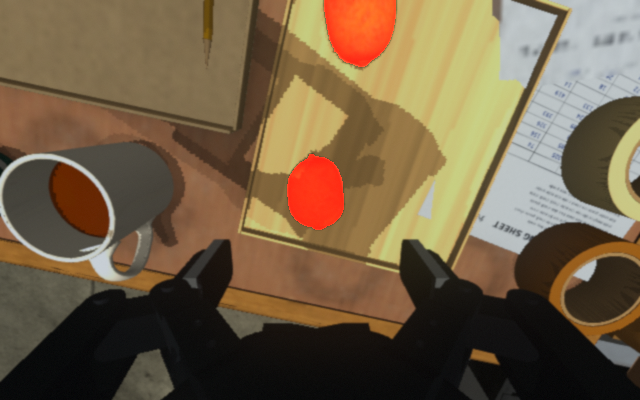

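Both kiwis segment cleanly now: B at pixel (316,192), A at (360,25). B is refined to (0.575,-0.201) with long axis at 105°. I'll descend and grip.

Emit:
{"method": "send_rows", "body": {
  "delta_pos": [
    [-0.03,0,0.67],
    [0,0.02,0.67],
    [0,0,0.67],
    [0,0,0.67],
    [0,0,0],
    [0,0,0]
  ],
  "angular": [
    [0,0,-0.25],
    [0,0,0],
    [0,0,0],
    [0,0,0],
    [0,0,0],
    [0,0,0]
  ],
  "jaw": [1,1,1,1,1,0]
}}

```text
time: 7.15
ee_pos: [0.577, -0.201, 0.0937]
ee_rot: [-1.907, -2.496, 0.0]
ft_force: [-0.1, -0.9, 0.8]
gripper_width: 0.0733
gripper_force: 0.0
```

Emit:
{"method": "send_rows", "body": {
  "delta_pos": [
    [0,0,0],
    [0,0,0],
    [0,0,0],
    [0,0,0],
    [0,0,0],
    [0,0,0],
    [0,0,0],
    [0,0,0]
  ],
  "angular": [
    [0,0,0],
    [0,0,0],
    [0,0,0],
    [0,0,0],
    [0,0,0],
    [0,0,0],
    [0,0,0],
    [0,0,0]
  ],
  "jaw": [0,0,0,0,0,0,0,0]
}}

```text
time: 7.95
ee_pos: [0.5776, -0.2014, 0.0955]
ee_rot: [1.904, 2.495, 0.001]
ft_force: [-4.4, 0.9, 10.4]
gripper_width: 0.0457
gripper_force: 58.4
```

Run:
```python
from h import *
st(); q=np.array([.4835,.2802]);th=.1188
Rm=Ro.from_euler('z',th).as_matrix()[:2,:2]
for i,l in enumerate([[-41,-95],[-41,0],[-41,95],[41,-95],[41,0],[41,95]]): print(i,np.round(q+Rm@np.array(l)/1e3,4))
```

```text
t 7.95 p [ 0.5776 -0.2014  0.0955] rv [1.904e+00 2.495e+00 1.000e-03] F [-4.4  0.9 10.4] w 0.0457 gf 58.4
0 [0.454 0.181]
1 [0.4428 0.2753]
2 [0.4315 0.3697]
3 [0.5355 0.1907]
4 [0.5242 0.2851]
5 [0.513  0.3794]
```

Width is 46 mm, so the grip is above the waist. I'll reopen, drop about 5 mm and regrip.

Emit:
{"method": "send_rows", "body": {
  "delta_pos": [
    [0,0,0],
    [0,0,0],
    [0,0,0],
    [0,0,0],
    [0,0,0.12],
    [0,0,0]
  ],
  "angular": [
    [0,0,0],
    [0,0,0],
    [0,0,0],
    [0,0,0],
    [0,0,0],
    [0,0,0]
  ],
  "jaw": [0.9,0.9,0.9,0.9,0.9,0.9]
}}

```text
time: 8.55
ee_pos: [0.5766, -0.2008, 0.0874]
ee_rot: [-1.905, -2.497, 0.0]
ft_force: [-1.0, -0.3, 0.1]
gripper_width: 0.0769
gripper_force: 0.0
```

Emit:
{"method": "send_rows", "body": {
  "delta_pos": [
    [0,0,0],
    [0,0,0],
    [0,0,0],
    [0,0,0],
    [0,0,0],
    [0,0,0],
    [0,0,0],
    [0,0,0]
  ],
  "angular": [
    [0,0,0],
    [0,0,0],
    [0,0,0],
    [0,0,0],
    [0,0,0],
    [0,0,0],
    [0,0,0],
    [0,0,0]
  ],
  "jaw": [0,0,0,0,0,0,0,0]
}}

```text
time: 9.35
ee_pos: [0.5771, -0.2011, 0.0889]
ee_rot: [1.905, 2.497, 0.0]
ft_force: [-2.0, -0.5, 5.4]
gripper_width: 0.0473
gripper_force: 61.8
```

Emit:
{"method": "send_rows", "body": {
  "delta_pos": [
    [0,0,-0.2],
    [0,0,-0.4],
    [0,0,-0.6],
    [0,0,-0.6],
    [0,0,0]
  ],
  "angular": [
    [0,0,0],
    [0,0,0],
    [0,0,0],
    [0,0,0],
    [0,0,0]
  ],
  "jaw": [0,0,0,0,0]
}}

```text
time: 9.85
ee_pos: [0.5781, -0.2014, 0.1653]
ee_rot: [1.902, 2.493, 0.003]
ft_force: [-0.3, -1.0, -0.9]
gripper_width: 0.0478
gripper_force: 62.0
```

Run:
```python
from h import *
st(); im=snap('wrist','w3.png'); s2=snap('side'); 
a=cv2.resize(im[150:330,180:460],(560,360)); p=proj('side',[.577,-.2,.08]).astype(int); print(p)
b=cv2.resize(s2[p[1]-40:p[1]+50,p[0]-30:p[0]+30],(240,360),interpolation=cv2.INTER_CUBIC); cv2.imwrite('pics/w3c.png',np.hstack([a,b])[:,:,::-1])
```

```text
t 9.85 p [ 0.5781 -0.2014  0.1653] rv [1.902 2.493 0.003] F [-0.3 -1.  -0.9] w 0.0478 gf 62.0
[333 181]
```

View pics/w3c.png

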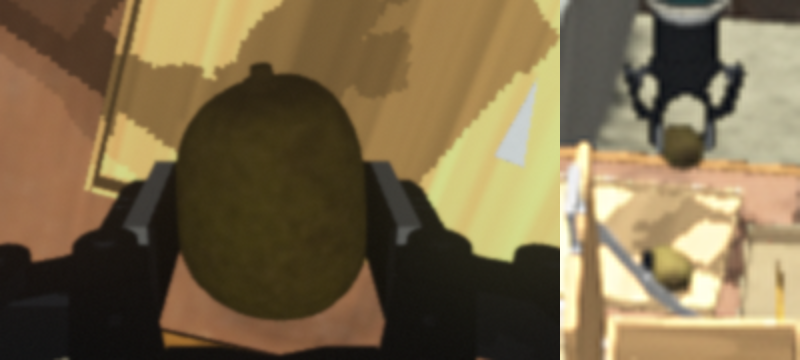

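The kiwi is held firmly about the waist (crop (270,195)), clear of the tray. Carrying it to pocket0.

Emit:
{"method": "send_rows", "body": {
  "delta_pos": [
    [0,0,-1],
    [0,0,-1],
    [0.9,-0.05,0],
    [0.9,-0.05,0],
    [0.9,-0.05,0],
    [0.9,-0.05,0],
    [0.9,-0.05,0],
    [0.9,-0.05,0]
  ],
  "angular": [
    [0,0,0],
    [0,0,0],
    [0,0,0],
    [0,0,0],
    [0,0,0],
    [0,0,0],
    [0,0,0],
    [0,0,0]
  ],
  "jaw": [0,0,0,0,0,0,0,0]
}}

```text
time: 10.75
ee_pos: [0.5073, 0.0054, 0.2394]
ee_rot: [-1.905, -2.497, 0.001]
ft_force: [-0.2, 0.0, -1.2]
gripper_width: 0.0478
gripper_force: 62.4
```

Emit:
{"method": "send_rows", "body": {
  "delta_pos": [
    [0.9,-0.05,0],
    [0.9,-0.05,0],
    [0.9,-0.05,0],
    [0.9,-0.05,0],
    [0.9,-0.05,0],
    [0,0,0],
    [0,0,0],
    [0,0,0]
  ],
  "angular": [
    [0,0,0],
    [0,0,0],
    [0,0,0],
    [0,0,0],
    [0,0,0],
    [0,0,0.96],
    [0,0,0.96],
    [0,0,0.96]
  ],
  "jaw": [0,0,0,0,0,0,0,0]
}}

```text
time: 11.55
ee_pos: [0.4506, 0.1754, 0.2394]
ee_rot: [-2.262, -2.179, 0.002]
ft_force: [-0.8, -1.0, -0.9]
gripper_width: 0.0479
gripper_force: 62.5
```

Emit:
{"method": "send_rows", "body": {
  "delta_pos": [
    [0,0,0],
    [0,0,0],
    [0,0,0],
    [0,0,0],
    [0,0,0],
    [0,0,0],
    [0,0,0],
    [0,0,0]
  ],
  "angular": [
    [0,0,0.96],
    [0,0,0.96],
    [0,0,0.96],
    [0,0,0.96],
    [0,0,0.96],
    [0,0,0.96],
    [0,0,0.96],
    [0,0,0.96]
  ],
  "jaw": [0,0,0,0,0,0,0,0]
}}

```text
time: 12.35
ee_pos: [0.4508, 0.175, 0.2394]
ee_rot: [-2.936, -1.119, 0.002]
ft_force: [-0.5, -0.1, -0.8]
gripper_width: 0.0477
gripper_force: 62.5
```

Emit:
{"method": "send_rows", "body": {
  "delta_pos": [
    [0,0,0],
    [0,0,0],
    [0,0,0],
    [0,0,0],
    [0,0,0],
    [0,0,0],
    [0,0,0]
  ],
  "angular": [
    [0,0,0.96],
    [0,0,0.96],
    [0,0,0.96],
    [0,0,0.96],
    [0,0,0.96],
    [0,0,0.96],
    [0,0,0]
  ],
  "jaw": [0,0,0,0,0,0,0]
}}

```text
time: 13.05
ee_pos: [0.4508, 0.175, 0.2396]
ee_rot: [3.135, 0.2, -0.002]
ft_force: [0.9, 0.5, -1.8]
gripper_width: 0.0479
gripper_force: 62.5
```

Run:
```python
from h import *
st(); c=wristcam(); im=snap('wrist','w4.png')
for n in['pocket0','packed0_mid','lid_bar','lid_hinge','latch_knob','stay_knob','case']:
    print(n,[(np.round(d['point'],3).tolist(),round(d['confidence'],2),np.round(wproj(c,d['point'])).tolist()) for d in r.landmark_of('wrist',n)])
go([.454,.181,.097],.1188)
```

```text
t 13.05 p [0.4508 0.175  0.2396] rv [ 3.135e+00  2.000e-01 -2.000e-03] F [ 0.9  0.5 -1.8] w 0.0479 gf 62.5
pocket0 [([0.449, 0.177, 0.005], 0.79, [313.0, 179.0]), ([0.5, 0.269, -0.002], 0.69, [234.0, 120.0]), ([0.434, 0.373, 0.007], 0.59, [132.0, 170.0]), ([0.532, 0.195, 0.009], 0.57, [306.0, 97.0])]
packed0_mid [([0.441, 0.274, 0.031], 0.67, [217.0, 180.0]), ([0.581, 0.077, 0.106], 0.58, [492.0, 35.0])]
lid_bar []
lid_hinge []
latch_knob [([0.359, 0.347, 0.116], 0.64, [84.0, 294.0]), ([0.441, 0.274, 0.028], 0.39, [218.0, 179.0])]
stay_knob [([0.581, 0.077, 0.106], 0.82, [491.0, 35.0])]
case [([0.498, 0.27, -0.002], 0.92, [233.0, 122.0]), ([0.358, 0.351, 0.116], 0.65, [79.0, 295.0])]
shift [ 0.09 -0.14  3.58] n>= 3.6 turn [0.   0.   0.11]
```

View pics/w4.png

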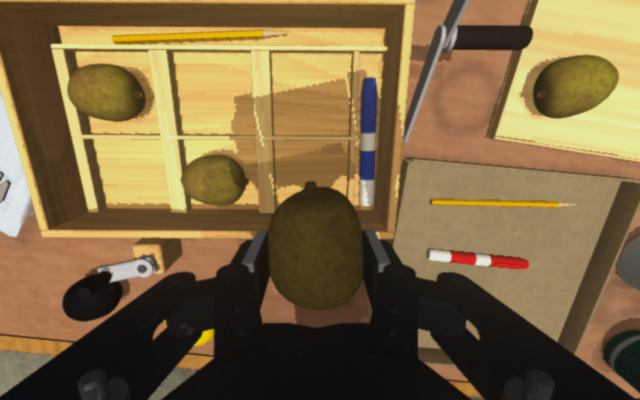

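The view shows the stay knob at (490,38), the latch at (95,290) and kiwi A at (577,83), with empty pockets 0, 2, 3 and 4. I'll check the predicted divider crossings against pixels (≈(262,137), (355,138) and (170,134)).

Run:
```python
from h import *
c=wristcam(); q=np.array([.4835,.2802]);th=.1188; Rm=Ro.from_euler('z',th).as_matrix()[:2,:2]
for l in([0,-47.5],[0,47.5],[0,-136],[0,136],[82,-47.5],[82,47.5],[-41,-95]): print(l,wproj(c,[*(q+Rm@np.array(l)/1e3),.022 if l[0]>-40 else .008]).round(1))
im=cv2.imread('pics/w4.png'); g=cv2.cvtColor(im,cv2.COLOR_BGR2GRAY)
kiwi(im[:,:,::-1].copy(),c,(577,83),.025,55)
for uv in((262,137),(355,138),(170,134),(262,50),(155,47)): print(uv,(Rm.T@(toplane(c,uv,.022)[:2]-q)*1e3).round(1))
```

```text
[0, -47.5] [262.8 136.8]
[0, 47.5] [167.9 135.8]
[0, -136] [351.2 137.8]
[0, 136] [ 79.3 134.8]
[82, -47.5] [259.3  46.4]
[82, 47.5] [156.1  45.2]
[-41, -95] [310.3 174.6]
seed (577, 83) med [ 24. 171. 149.] area 4057 centre [ 0.5743 -0.0533] axes mm [54.5 80. ] long dir deg 106.4
(262, 137) [ -0.2 -46.6]
(355, 138) [-1.000e-01 -1.398e+02]
(170, 134) [ 1.8 45.2]
(262, 50) [ 79.  -49.9]
(155, 47) [80.5 48.8]
```

Grid matches within 2 mm. Lowering into pocket0 and releasing.

Emit:
{"method": "send_rows", "body": {
  "delta_pos": [
    [0.09,-0.14,0.8],
    [0,0,0.9],
    [0,0,0.8],
    [0,0,0.6],
    [0,0,0.3],
    [0,0,0.15],
    [0,0,0]
  ],
  "angular": [
    [0,0,0.11],
    [0,0,0],
    [0,0,0],
    [0,0,0],
    [0,0,0],
    [0,0,0],
    [0,0,0]
  ],
  "jaw": [0,0,0,0,0,0,0]
}}

```text
time: 14.15
ee_pos: [0.454, 0.1812, 0.0985]
ee_rot: [-3.136, -0.185, 0.0]
ft_force: [0.4, 0.1, -0.7]
gripper_width: 0.0477
gripper_force: 62.4
```

Emit:
{"method": "send_rows", "body": {
  "delta_pos": [
    [0,0,0],
    [0,0,0],
    [0,0,0],
    [0,0,0],
    [0,0,-0.2],
    [0,0,-0.7],
    [0,0,-1],
    [0,0,-1]
  ],
  "angular": [
    [0,0,0],
    [0,0,0],
    [0,0,0],
    [0,0,0],
    [0,0,0],
    [0,0,0],
    [0,0,0],
    [0,0,0]
  ],
  "jaw": [0.75,0.75,0.75,0.75,0.75,0.75,0.75,0.75]
}}

```text
time: 14.95
ee_pos: [0.4535, 0.181, 0.2162]
ee_rot: [3.136, 0.185, -0.001]
ft_force: [0.1, 0.4, -1.0]
gripper_width: 0.0646
gripper_force: 0.0
```

Run:
```python
from h import *
st(); c=wristcam(); im=snap('wrist','w5.png'); o=im.copy(); q=np.array([.454,.181])
p=wproj(c,[.454,.181,.03]).astype(int); print(p)
m=kiwi(im,c,tuple(int(v) for v in p),.03,60); o[m>0,0]=255
cv2.imwrite('pics/seg5.png',o[:,:,::-1])
go([.5725,-.0535,.2],np.radians(105))
```

```text
t 14.95 p [0.4535 0.181  0.2162] rv [ 3.136e+00  1.850e-01 -1.000e-03] F [ 0.1  0.4 -1. ] w 0.0646 gf 0.0
[315 188]
seed (315, 188) med [ 22. 167.  79.] area 4931 centre [0.4377 0.1786] axes mm [91.4 95.2] long dir deg 169.1
shift [2.22 6.18 0.59] n>= 6.2 turn [  0.05  -0.07 -16.38]
```

Emit:
{"method": "send_rows", "body": {
  "delta_pos": [
    [0.32,0.88,0],
    [0.32,0.88,0],
    [0.32,0.88,0],
    [0.32,0.88,0],
    [0.32,0.88,0],
    [0.31,0.89,0],
    [0.31,0.89,0],
    [0,0,0.2]
  ],
  "angular": [
    [0,0,0],
    [0,0,0],
    [0,0,0],
    [0,0,0],
    [0,0,0],
    [0,0,0],
    [0,0,0],
    [0,0,-0.96]
  ],
  "jaw": [1,1,1,1,1,1,1,1]
}}

```text
time: 15.8
ee_pos: [0.5726, -0.0572, 0.2074]
ee_rot: [3.122, 0.338, 0.003]
ft_force: [-0.9, 1.2, -0.1]
gripper_width: 0.0851
gripper_force: 0.0
```

Emit:
{"method": "send_rows", "body": {
  "delta_pos": [
    [0,0,0.2],
    [0,0,0.2],
    [0,0,0],
    [0,0,0],
    [0,0,0],
    [0,0,0],
    [0,0,0],
    [0,0,0]
  ],
  "angular": [
    [0,0,-0.96],
    [0,0,-0.96],
    [0,0,-0.96],
    [0,0,-0.96],
    [0,0,-0.96],
    [0,0,-0.96],
    [0,0,-0.96],
    [0,0,-0.96]
  ],
  "jaw": [1,1,1,1,1,1,1,1]
}}

```text
time: 16.6
ee_pos: [0.5711, -0.0539, 0.1908]
ee_rot: [2.737, 1.543, 0.0]
ft_force: [-0.3, -0.6, -0.3]
gripper_width: 0.0852
gripper_force: 0.0
```

Emit:
{"method": "send_rows", "body": {
  "delta_pos": [
    [0,0,0],
    [0,0,0],
    [0,0,0],
    [0,0,0],
    [0,0,0],
    [0,0,0],
    [0,0,0],
    [0,0,0]
  ],
  "angular": [
    [0,0,-0.96],
    [0,0,-0.96],
    [0,0,-0.96],
    [0,0,-0.96],
    [0,0,-0.96],
    [0,0,-0.96],
    [0,0,-0.96],
    [0,0,-0.96]
  ],
  "jaw": [1,1,1,1,1,1,1,1]
}}

```text
time: 17.4
ee_pos: [0.5712, -0.0539, 0.1908]
ee_rot: [1.914, 2.491, 0.0]
ft_force: [-0.1, -0.2, -0.9]
gripper_width: 0.0859
gripper_force: 0.0
```

Emit:
{"method": "send_rows", "body": {
  "delta_pos": [
    [0,0,0]
  ],
  "angular": [
    [0,0,0]
  ],
  "jaw": [1]
}}

```text
time: 17.5
ee_pos: [0.5712, -0.0539, 0.1908]
ee_rot: [1.917, 2.488, 0.0]
ft_force: [0.8, -0.4, -0.4]
gripper_width: 0.0855
gripper_force: 0.0
```

Run:
```python
from h import *
st(); c=wristcam(); im=snap('wrist','w6.png'); o=im.copy()
p=wproj(c,[.5725,-.0535,.025]).astype(int); print(p)
m=kiwi(im,c,tuple(int(v) for v in p),.025,75); o[m>0,0]=255
cv2.imwrite('pics/seg6.png',np.hstack([cv2.resize(o,(400,250)),cv2.resize(cv2.imread('pics/w5.png')[:,:,::-1],(400,250))])[:,:,::-1])
go([.5725,-.0535,.0875],np.radians(105))
```

```text
t 17.5 p [ 0.5712 -0.0539  0.1908] rv [1.917 2.488 0.   ] F [ 0.8 -0.4 -0.4] w 0.0855 gf 0.0
[318 195]
seed (318, 195) med [ 23. 165.  64.] area 3897 centre [ 0.5733 -0.0542] axes mm [56.1 71.6] long dir deg 108.1
shift [0.   0.03 2.58] n>= 2.6 turn [ 0.    0.   -0.08]
```

View pics/seg6.png

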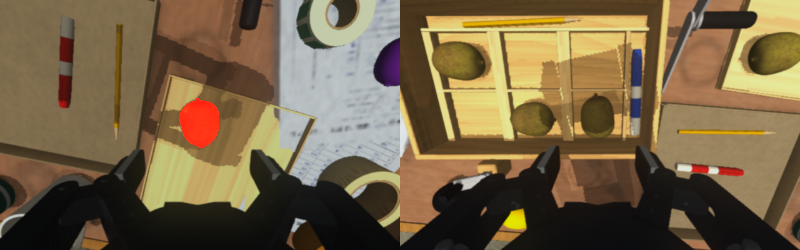

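Left: kiwi A at (200,122) segments as 56 x 72 mm at (0.573,-0.054), which fits. Right: kiwi B sits centred in pocket0 (598,115). Descending to grip A.

Emit:
{"method": "send_rows", "body": {
  "delta_pos": [
    [0,0.05,0.7],
    [0,0,0.7],
    [0,0,0.7],
    [0,0,0.48],
    [0,0,0],
    [0,0,0]
  ],
  "angular": [
    [0,0,-0.2],
    [0,0,0],
    [0,0,0],
    [0,0,0],
    [0,0,0],
    [0,0,0]
  ],
  "jaw": [1,1,1,1,1,0]
}}

```text
time: 18.15
ee_pos: [0.5732, -0.0534, 0.0878]
ee_rot: [1.896, 2.505, 0.0]
ft_force: [0.2, 0.0, -0.1]
gripper_width: 0.0733
gripper_force: 0.0
```

Emit:
{"method": "send_rows", "body": {
  "delta_pos": [
    [0,0,0],
    [0,0,0],
    [0,0,0],
    [0,0,0],
    [0,0,0],
    [0,0,0],
    [0,0,0],
    [0,0,0]
  ],
  "angular": [
    [0,0,0],
    [0,0,0],
    [0,0,0],
    [0,0,0],
    [0,0,0],
    [0,0,0],
    [0,0,0],
    [0,0,0]
  ],
  "jaw": [0,0,0,0,0,0,0,0]
}}

```text
time: 18.95
ee_pos: [0.5738, -0.0535, 0.0894]
ee_rot: [1.893, 2.504, 0.002]
ft_force: [-3.9, 0.4, 10.6]
gripper_width: 0.0512
gripper_force: 61.1
```

Emit:
{"method": "send_rows", "body": {
  "delta_pos": [
    [0,0,-0.2],
    [0,0,-0.6],
    [0,0,-1],
    [0,0,-1],
    [0,0,-1],
    [0,0,0]
  ],
  "angular": [
    [0,0,0],
    [0,0,0],
    [0,0,0],
    [0,0,0],
    [0,0,0],
    [0,0,0]
  ],
  "jaw": [0,0,0,0,0,0]
}}

```text
time: 19.55
ee_pos: [0.5744, -0.0536, 0.2465]
ee_rot: [1.889, 2.5, 0.007]
ft_force: [0.3, -0.5, -1.0]
gripper_width: 0.0514
gripper_force: 62.8
```

Run:
```python
from h import *
st(); go([.4315,.3697,.26],.1188)
```

```text
t 19.55 p [ 0.5744 -0.0536  0.2465] rv [1.889 2.5   0.007] F [ 0.3 -0.5 -1. ] w 0.0514 gf 62.8
shift [11.15 -0.54 -0.38] n>= 11.2 turn [ 0.09 -0.04 16.51]
```

Emit:
{"method": "send_rows", "body": {
  "delta_pos": [
    [0.93,-0.05,-0.03],
    [0.93,-0.05,-0.03],
    [0.93,-0.05,-0.03],
    [0.93,-0.05,-0.03],
    [0.93,-0.05,-0.03],
    [0.93,-0.05,-0.03],
    [0.93,-0.05,-0.03],
    [0.93,-0.05,-0.03]
  ],
  "angular": [
    [0,0,0],
    [0,0,0],
    [0,0,0],
    [0,0,0],
    [0,0,0],
    [0,0,0],
    [0,0,0],
    [0,0,0]
  ],
  "jaw": [0,0,0,0,0,0,0,0]
}}

```text
time: 20.35
ee_pos: [0.4754, 0.2298, 0.2492]
ee_rot: [1.894, 2.506, 0.001]
ft_force: [0.6, -0.3, -1.3]
gripper_width: 0.0513
gripper_force: 62.8
```

Emit:
{"method": "send_rows", "body": {
  "delta_pos": [
    [0.93,-0.04,-0.03],
    [0.93,-0.04,-0.03],
    [0.93,-0.04,-0.03],
    [0.92,-0.04,-0.03],
    [0,0,0],
    [0,0,0],
    [0,0,0],
    [0,0,0]
  ],
  "angular": [
    [0,0,0],
    [0,0,0],
    [0,0,0],
    [0,0,0],
    [0,0,0.97],
    [0,0,0.97],
    [0,0,0.97],
    [0,0,0.97]
  ],
  "jaw": [0,0,0,0,0,0,0,0]
}}

```text
time: 21.15
ee_pos: [0.4294, 0.3695, 0.2538]
ee_rot: [2.365, 2.068, 0.0]
ft_force: [-0.3, 0.0, -0.5]
gripper_width: 0.0513
gripper_force: 62.8
```

Emit:
{"method": "send_rows", "body": {
  "delta_pos": [
    [0,0,0],
    [0,0,0],
    [0,0,0],
    [0,0,0],
    [0,0,0],
    [0,0,0],
    [0,0,0],
    [0,0,0]
  ],
  "angular": [
    [0,0,0.97],
    [0,0,0.97],
    [0,0,0.97],
    [0,0,0.97],
    [0,0,0.97],
    [0,0,0.97],
    [0,0,0.97],
    [0,0,0.97]
  ],
  "jaw": [0,0,0,0,0,0,0,0]
}}

```text
time: 21.95
ee_pos: [0.4295, 0.3694, 0.2538]
ee_rot: [-2.99, -0.965, -0.001]
ft_force: [-0.7, -0.0, -0.6]
gripper_width: 0.0512
gripper_force: 62.8
```

Emit:
{"method": "send_rows", "body": {
  "delta_pos": [
    [0,0,0],
    [0,0,0],
    [0,0,0],
    [0,0,0],
    [0,0,0],
    [0,0,0]
  ],
  "angular": [
    [0,0,0.97],
    [0,0,0.97],
    [0,0,0.97],
    [0,0,0.97],
    [0,0,0.97],
    [0,0,0]
  ],
  "jaw": [0,0,0,0,0,0]
}}

```text
time: 22.55
ee_pos: [0.4295, 0.3694, 0.2538]
ee_rot: [-3.136, -0.186, -0.0]
ft_force: [-0.4, -0.3, -1.0]
gripper_width: 0.0518
gripper_force: 62.8
```

Run:
```python
from h import *
st(); c=wristcam(); im=snap('wrist','w7.png'); go([.4315,.3697,.0985],.1188)
for n in['stay_knob','latch_knob','lid_bar','pocket2']: print(n,[(np.round(d['point'],3).tolist(),round(d['confidence'],2)) for d in r.landmark_of('wrist',n)])
```

```text
t 22.55 p [0.4295 0.3694 0.2538] rv [-3.136 -0.186 -0.   ] F [-0.4 -0.3 -1. ] w 0.0518 gf 62.8
shift [0.05 0.   3.88] n>= 3.9 turn [-0.   -0.    0.04]
stay_knob []
latch_knob []
lid_bar []
pocket2 [([0.533, 0.193, 0.011], 0.91), ([0.433, 0.372, 0.009], 0.79)]
```

Emit:
{"method": "send_rows", "body": {
  "delta_pos": [
    [0.05,0,0.9],
    [0,0,0.9],
    [0,0,0.9],
    [0,0,0.7],
    [0,0,0.33],
    [0,0,0.15],
    [0,0,0]
  ],
  "angular": [
    [0,0,0],
    [0,0,0],
    [0,0,0],
    [0,0,0],
    [0,0,0],
    [0,0,0],
    [0,0,0]
  ],
  "jaw": [0,0,0,0,0,0,0]
}}

```text
time: 23.5
ee_pos: [0.4317, 0.3699, 0.0986]
ee_rot: [-3.136, -0.19, -0.0]
ft_force: [0.2, -0.9, -0.9]
gripper_width: 0.0517
gripper_force: 62.8
```

Emit:
{"method": "send_rows", "body": {
  "delta_pos": [
    [0,0,0],
    [0,0,0],
    [0,0,0],
    [0,0,0],
    [0,0,-0.2],
    [0,0,-0.7],
    [0,0,-1],
    [0,0,-1]
  ],
  "angular": [
    [0,0,0],
    [0,0,0],
    [0,0,0],
    [0,0,0],
    [0,0,0],
    [0,0,0],
    [0,0,0],
    [0,0,0]
  ],
  "jaw": [0.72,0.72,0.72,0.72,0.72,0.72,0.72,0.72]
}}

```text
time: 24.3
ee_pos: [0.4313, 0.3695, 0.2161]
ee_rot: [3.136, 0.19, -0.001]
ft_force: [0.6, 0.5, -0.1]
gripper_width: 0.0617
gripper_force: 0.0
```

Emit:
{"method": "send_rows", "body": {
  "delta_pos": [
    [0,0.7,-1],
    [0,0.9,-0.7],
    [0,0.9,-0.5],
    [0,0.8,0],
    [0,0,0]
  ],
  "angular": [
    [0,0,0],
    [0,0,0],
    [0,0,0],
    [0,0,0],
    [0,0,0]
  ],
  "jaw": [0.72,0.72,0.72,0.72,0.72]
}}

```text
time: 24.8
ee_pos: [0.4478, 0.2361, 0.3041]
ee_rot: [-3.136, -0.186, -0.004]
ft_force: [0.3, -0.5, -0.1]
gripper_width: 0.0615
gripper_force: 0.0
```

Run:
```python
from h import *
st(); c=wristcam(); im=snap('wrist','w8.png')
for n in['stay_knob','latch_knob','lid_bar','packed0_mid']: print(n,[(np.round(d['point'],3).tolist(),round(d['confidence'],2)) for d in r.landmark_of('wrist',n)])
for k in ([.454,.181],[.4428,.2753],[.4315,.3697],[.513,.3794]): print(wproj(c,[*k,.03]).round())
```

```text
t 24.8 p [0.4478 0.2361 0.3041] rv [-3.136 -0.186 -0.004] F [ 0.3 -0.5 -0.1] w 0.0615 gf 0.0
stay_knob [([0.582, 0.08, 0.105], 0.61)]
latch_knob [([0.356, 0.354, 0.114], 0.76)]
lid_bar []
packed0_mid [([0.443, 0.273, 0.029], 0.84)]
[360. 171.]
[283. 171.]
[207. 171.]
[199. 102.]
```

View pics/w8.png

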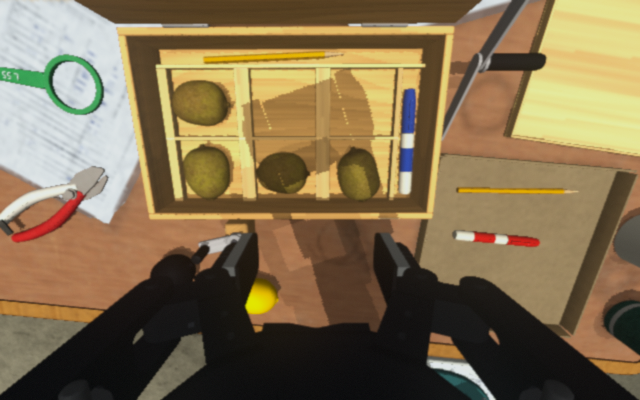

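All four kiwis sit in pockets: A (207,172) and B (358,175), plus the packed ones (283,172) and (202,103). The tray is empty. Next is the stay knob, at case (61,-203,106), which lies on its 87 mm circle. I'll pinch it with the tool tilted 40° outwards, clear of the stay arms.

Emit:
{"method": "send_rows", "body": {
  "delta_pos": [
    [-0.11,0.98,0],
    [-0.11,0.98,0],
    [-0.11,0.98,0],
    [-0.11,0.98,0],
    [-0.11,0.98,0],
    [-0.11,0.97,0],
    [0,0,0],
    [0,0,0]
  ],
  "angular": [
    [0,0,0],
    [0,0,0],
    [0,0,0],
    [0,0,0],
    [0,0,0],
    [0,0,0],
    [0,0,-0.94],
    [0,0,-0.94]
  ],
  "jaw": [0.7,0.7,0.7,0.7,0.7,0.7,0.7,0.7]
}}

```text
time: 25.85
ee_pos: [0.4497, 0.002, 0.3021]
ee_rot: [-3.101, -0.501, 0.001]
ft_force: [-0.1, -0.5, -0.0]
gripper_width: 0.0598
gripper_force: 0.0
```

Emit:
{"method": "send_rows", "body": {
  "delta_pos": [
    [0,0,0],
    [0,0,0],
    [0,0,0],
    [0,0,0],
    [0,0,0],
    [0,0,0],
    [0,0,0],
    [0,0,0]
  ],
  "angular": [
    [0,0,-0.94],
    [0,0,-0.94],
    [0,0,-0.94],
    [0,0,-0.94],
    [0,0,-0.94],
    [0,0,-0.94],
    [0,0,-0.94],
    [0,0,-0.94]
  ],
  "jaw": [0.7,0.7,0.7,0.7,0.7,0.7,0.7,0.7]
}}

```text
time: 26.65
ee_pos: [0.4498, 0.0032, 0.3021]
ee_rot: [-2.669, -1.656, 0.001]
ft_force: [-0.7, -0.3, 0.1]
gripper_width: 0.06
gripper_force: 0.0
```

Emit:
{"method": "send_rows", "body": {
  "delta_pos": [
    [0,0,0],
    [0,0,0],
    [0,0,0],
    [0,0,0],
    [0,0,0],
    [0,0,0],
    [0,0,0],
    [0,0,0]
  ],
  "angular": [
    [0,0,-0.94],
    [0,0,-0.94],
    [0,0,-0.94],
    [0,0,-0.94],
    [0,0,-0.94],
    [0,0,-0.94],
    [0,0.95,0],
    [0,0.95,0]
  ],
  "jaw": [0.7,0.7,0.7,0.7,0.7,0.7,0.7,0.7]
}}

```text
time: 27.45
ee_pos: [0.4498, 0.0037, 0.3025]
ee_rot: [-1.97, -2.24, -0.201]
ft_force: [-0.9, -0.0, 0.3]
gripper_width: 0.0599
gripper_force: 0.0
```

Emit:
{"method": "send_rows", "body": {
  "delta_pos": [
    [0,0,0],
    [0,0,0],
    [0,0,0],
    [0,0,0],
    [0,0,0],
    [0,0,0]
  ],
  "angular": [
    [0,0.95,0],
    [0,0.95,0],
    [0,0.95,0],
    [0,0.95,0],
    [0,0.95,0],
    [0,0,0]
  ],
  "jaw": [0.7,0.7,0.7,0.7,0.7,0.7]
}}

```text
time: 28.05
ee_pos: [0.4498, 0.0023, 0.301]
ee_rot: [-1.687, -1.909, -0.612]
ft_force: [-0.2, -0.8, -0.7]
gripper_width: 0.06
gripper_force: 0.0
```

```bash
cat >> h.py <<'E'
O=np.array([.4956,.2716,0]); TH=.1188; RC=Ro.from_euler('z',TH).as_matrix()
def c2w(p): return O+RC@(np.array(p)/1e3)
def w2c(p): return (RC.T@(np.array(p)-O)*1e3).round(1)
def tilt(psi,phi):
    "tool: x heading psi (case frame, deg), tilted phi deg about tool y"
    a=TH+np.radians(psi); return np.array([[np.cos(a),np.sin(a),0],[np.sin(a),-np.cos(a),0],[0,0,-1]])@Ro.from_euler('y',phi,degrees=True).as_matrix()
def gp(pc,psi,phi,back=0):
    "shift/turn to bring grasp point to case point pc(mm)"
    T=tilt(psi,phi); go(c2w(pc)-(.054+back)*T[:,2],tcpR=T)
E
python3 - <<'E'
from h import *
s=st(); print(np.round(s['joint_pos'],2)); c=wristcam(); im=snap('wrist','w9.png')
for n in['stay_knob']: print(n,[(np.round(d['point'],3).tolist(),w2c(d['point']),round(d['confidence'],2)) for d in r.landmark_of('wrist',n)])
gp([61,-208,106],90,40,.08); gp([61,-208,106],90,40)
E
```

```text
t 28.05 p [0.4498 0.0023 0.301 ] rv [-1.687 -1.909 -0.612] F [-0.2 -0.8 -0.7] w 0.06 gf 0.0
[-0.34 -0.28  1.9   0.64  1.82 -0.39]
stay_knob [([0.578, 0.082, 0.105], array([  59. , -197.7,  104.7]), 0.59), ([0.43, 0.37, 0.03], array([-53.7, 105.8,  29.5]), 0.29)]
shift [-2.13  3.46  1.26] n>= 3.5 turn [-0.05  0.04  0.04]
shift [-2.12  3.47  3.26] n>= 4.3 turn [-0.05  0.04  0.04]
```

Emit:
{"method": "send_rows", "body": {
  "delta_pos": [
    [-0.53,0.87,0.32],
    [-0.53,0.87,0.32],
    [-0.53,0.87,0.31],
    [-0.53,0.86,0.31],
    [0,0,0.5],
    [0,0,0.5],
    [0,0,0.5],
    [0,0,0.5]
  ],
  "angular": [
    [0,0,0],
    [0,0,0],
    [0,0,0],
    [0,0,0],
    [0,0,0],
    [0,0,0],
    [0,0,0],
    [0,0,0]
  ],
  "jaw": [0.7,0.7,0.7,0.7,0.7,0.7,0.7,0.7]
}}

```text
time: 28.95
ee_pos: [0.5852, 0.0395, 0.1476]
ee_rot: [-1.688, -1.917, -0.611]
ft_force: [0.2, -0.0, -0.2]
gripper_width: 0.0597
gripper_force: 0.0
```

Emit:
{"method": "send_rows", "body": {
  "delta_pos": [
    [0,0,0],
    [0,0,0],
    [0,0,0],
    [0,0,0],
    [0,0,0],
    [0,0,0]
  ],
  "angular": [
    [0,0,0],
    [0,0,0],
    [0,0,0],
    [0,0,0],
    [0,0,0],
    [0,0,0]
  ],
  "jaw": [0.7,0.4,0.4,0.4,0.4,0.4]
}}

```text
time: 29.55
ee_pos: [0.5851, 0.0379, 0.1482]
ee_rot: [-1.689, -1.914, -0.613]
ft_force: [0.8, 0.2, 0.9]
gripper_width: 0.034
gripper_force: 0.0
```

Run:
```python
from h import *
s=st(); c=wristcam(); im=snap('wrist','w10.png'); gp([61,-208,106],90,40)
print(wproj(c,c2w([61,-208,106])))
```

```text
t 29.55 p [0.5851 0.0379 0.1482] rv [-1.689 -1.914 -0.613] F [0.8 0.2 0.9] w 0.034 gf 0.0
shift [-0.01 -0.    0.01] n>= 0.0 turn [-0.03  0.02  0.05]
[318.18883792 259.54637439]
```

View pics/w10.png

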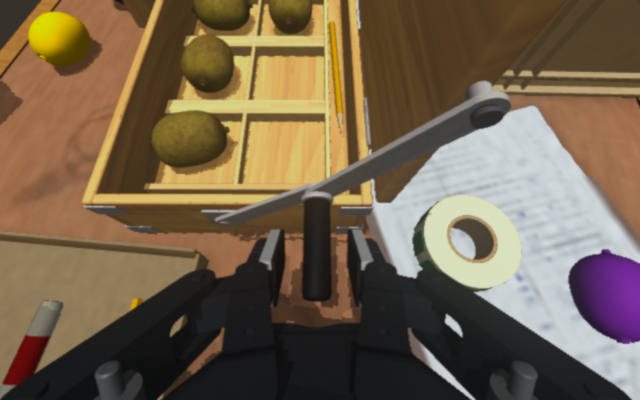

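The knob (pixel (317,245)) lies centred between the fingers. I'll pinch and swing it along its arc, up then forwards.

Emit:
{"method": "send_rows", "body": {
  "delta_pos": [
    [0,0,0],
    [0,0,0],
    [0,0,0],
    [0,0,0],
    [0,0,0],
    [0,0,0]
  ],
  "angular": [
    [0,0,0],
    [0,0,0],
    [0,0,0],
    [0,0,0],
    [0,0,0],
    [0,0,0]
  ],
  "jaw": [0,0,0,0,0,0]
}}

```text
time: 30.2
ee_pos: [0.5852, 0.0381, 0.1481]
ee_rot: [-1.688, -1.914, -0.613]
ft_force: [4.1, -2.7, 3.0]
gripper_width: 0.0123
gripper_force: 58.5
```

Emit:
{"method": "send_rows", "body": {
  "delta_pos": [
    [0.045,-0.065,-0.055],
    [0.045,-0.065,-0.055],
    [0.04,-0.07,-0.05],
    [0.04,-0.07,-0.05],
    [0.044,-0.09,-0.052],
    [0.044,-0.09,-0.052]
  ],
  "angular": [
    [0,0,0],
    [0,0,0],
    [0,0,0],
    [0,0,0],
    [0,0,0],
    [0,0,0]
  ],
  "jaw": [0,0,0,0,0,0]
}}

```text
time: 30.8
ee_pos: [0.568, 0.036, 0.1654]
ee_rot: [-1.689, -1.914, -0.617]
ft_force: [10.0, -0.1, 10.4]
gripper_width: 0.0121
gripper_force: 58.4
```

Emit:
{"method": "send_rows", "body": {
  "delta_pos": [
    [0.038,-0.1,-0.045],
    [0.038,-0.1,-0.045],
    [0.032,-0.1,-0.038],
    [0.032,-0.1,-0.038],
    [0.016,-0.07,-0.02],
    [0.016,-0.07,-0.02],
    [0,0,0],
    [0,0,0]
  ],
  "angular": [
    [0,0,0],
    [0,0,0],
    [0,0,0],
    [0,0,0],
    [0,0,0],
    [0,0,0],
    [0,0,0],
    [0,0,0]
  ],
  "jaw": [0,0,0,0,0,0,0,0]
}}

```text
time: 31.6
ee_pos: [0.5471, 0.0333, 0.1776]
ee_rot: [-1.688, -1.915, -0.62]
ft_force: [7.2, -0.7, 19.6]
gripper_width: 0.0124
gripper_force: 59.0
```

Run:
```python
from h import *
s=st(); T=Ro.from_rotvec(s['ee_rot']).as_matrix(); print('grasp pt case',w2c(s['ee_pos']+.054*T[:,2]))
for c in('top','side'):
  snap(c,c+'1.png')
  for n in('lid_bar','stay_knob'): print(c,n,[(np.round(d['point'],3).tolist(),w2c(d['point']),round(d['confidence'],2)) for d in r.landmark_of(c,n)][:2])
```

```text
t 31.6 p [0.5471 0.0333 0.1776] rv [-1.688 -1.915 -0.62 ] F [ 7.2 -0.7 19.6] w 0.0124 gf 59.0
grasp pt case [  22.9 -208.   136.2]
top lid_bar [([0.586, 0.282, 0.304], array([ 9.150e+01, -2.000e-01,  3.035e+02]), 0.71), ([0.52, 0.58, -0.004], array([ 61.2, 303.6,  -4.4]), 0.31)]
top stay_knob [([0.444, 0.273, 0.032], array([-51. ,   7.9,  31.9]), 0.53), ([0.542, 0.068, 0.131], array([  21.4, -207.7,  130.6]), 0.52)]
side lid_bar [([0.584, 0.284, 0.304], array([ 89.3,   1.7, 303.6]), 0.79), ([0.544, 0.072, 0.132], array([  24.6, -204.2,  132. ]), 0.48)]
side stay_knob [([0.546, 0.075, 0.132], array([  26.7, -201.4,  132.4]), 0.54), ([0.443, 0.275, 0.011], array([-51.5,   9.9,  10.9]), 0.34)]
```

The lid has moved to about 88° and the knob is at (23,-,133), so the knee is well past 0.6. Releasing and backing off.

Emit:
{"method": "send_rows", "body": {
  "delta_pos": [
    [0,0,0.02],
    [0,0,0],
    [0,0,0],
    [0,0,0],
    [0,0,-0.5],
    [0,0,-0.9],
    [0,0,-0.9],
    [0,0,0]
  ],
  "angular": [
    [0,0,0],
    [0,0,0],
    [0,0,0],
    [0,0,0],
    [0,0,0],
    [0,0,0],
    [0,0,0],
    [0,0,0]
  ],
  "jaw": [0.4,0.4,0.4,0.4,0.4,0.4,0.4,0.4]
}}

```text
time: 32.7
ee_pos: [0.554, -0.0269, 0.2483]
ee_rot: [-1.69, -1.916, -0.616]
ft_force: [-0.3, 0.6, 0.6]
gripper_width: 0.034
gripper_force: 0.0
```

Run:
```python
from h import *
s=st()
for c in('top','side'):
  snap(c,c+'2.png')
  for n in('lid_bar','stay_knob','lid_hinge'): print(c,n,[(w2c(d['point']),round(d['confidence'],2)) for d in r.landmark_of(c,n)][:2])
T=tilt(90,0); go([.46,.05,.42],tcpR=T)
```

```text
t 32.7 p [ 0.554  -0.0269  0.2483] rv [-1.69  -1.916 -0.616] F [-0.3  0.6  0.6] w 0.034 gf 0.0
top lid_bar [(array([ 91.6,  -0.4, 303.6]), 0.94)]
top stay_knob [(array([  19.2, -206.3,  127.7]), 0.59), (array([-50.6, 105.5,   4.6]), 0.46)]
top lid_hinge [(array([94.3,  5.9, 69.2]), 0.55)]
side lid_bar [(array([ 3.8, -5.8, -2.3]), 0.61), (array([8.500e+01, 1.000e-01, 3.028e+02]), 0.59)]
side stay_knob [(array([  23. , -206.7,  131.4]), 0.72)]
side lid_hinge []
shift [ 4.46 -2.07 -2.  ] n>= 4.5 turn [-0.03 -6.65  0.06]
```

Stay remains unlocked. Raising the tool and going vertical, then over the bar.

Emit:
{"method": "send_rows", "body": {
  "delta_pos": [
    [0.89,-0.41,-0.4],
    [0.89,-0.41,-0.4],
    [0.89,-0.41,-0.4],
    [0.89,-0.41,-0.4],
    [0.89,-0.41,-0.4],
    [0,0,0],
    [0,0,0],
    [0,0,0]
  ],
  "angular": [
    [0,0,0],
    [0,0,0],
    [0,0,0],
    [0,0,0],
    [0,0,0],
    [0,-0.95,0],
    [0,-0.95,0],
    [0,-0.95,0]
  ],
  "jaw": [0.5,0.5,0.5,0.5,0.5,0.5,0.5,0.5]
}}

```text
time: 33.9
ee_pos: [0.4608, 0.0495, 0.4206]
ee_rot: [-1.867, -2.117, -0.373]
ft_force: [-0.2, -0.4, -0.5]
gripper_width: 0.0425
gripper_force: 0.0
```

Emit:
{"method": "send_rows", "body": {
  "delta_pos": [
    [0,0,0],
    [0,0,0],
    [0,0,0],
    [0,0,0],
    [0,0,0]
  ],
  "angular": [
    [0,-0.95,0],
    [0,-0.95,0],
    [0,-0.95,0],
    [0,-0.95,0],
    [0,0,0]
  ],
  "jaw": [0.5,0.5,0.5,0.5,0.5]
}}

```text
time: 34.4
ee_pos: [0.4608, 0.0506, 0.4203]
ee_rot: [2.074, 2.357, -0.002]
ft_force: [0.6, -0.8, 0.8]
gripper_width: 0.0426
gripper_force: 0.0
```

Run:
```python
from h import *
s=st(); gp([88,0,303],90,0,.09)
```

```text
t 34.4 p [0.4608 0.0506 0.4203] rv [ 2.074e+00  2.357e+00 -2.000e-03] F [ 0.6 -0.8  0.8] w 0.0426 gf 0.0
shift [ 5.35  3.77 -0.68] n>= 5.5 turn [0.   0.02 0.08]
```

Emit:
{"method": "send_rows", "body": {
  "delta_pos": [
    [0.5,0.3,-0.4],
    [0.8,0.57,-0.28],
    [0.8,0.57,0],
    [0.8,0.57,0],
    [0.8,0.57,0],
    [0.8,0.57,0],
    [0.85,0.62,0],
    [0,0,0]
  ],
  "angular": [
    [0,0,0],
    [0,0,0],
    [0,0,0],
    [0,0,0],
    [0,0,0],
    [0,0,0],
    [0,0,0],
    [0,0,0.08]
  ],
  "jaw": [0.7,0.7,0.7,0.7,0.7,0.7,0.7,0.7]
}}

```text
time: 35.2
ee_pos: [0.5855, 0.2838, 0.4446]
ee_rot: [-2.082, -2.346, 0.003]
ft_force: [-0.1, -0.1, 0.2]
gripper_width: 0.0601
gripper_force: 0.0
```

Run:
```python
from h import *
s=st(); c=wristcam(); im=snap('wrist','w11.png'); gp([88,0,303],90,0)
print('pred',wproj(c,c2w([88,0,303])),wproj(c,c2w([88,-42,303])),wproj(c,c2w([88,42,303])))
print([(w2c(d['point']),round(d['confidence'],2)) for d in r.landmark_of('wrist','lid_bar')])
```

```text
t 35.2 p [0.5855 0.2838 0.4446] rv [-2.082 -2.346  0.003] F [-0.1 -0.1  0.2] w 0.0601 gf 0.0
shift [ 0.   -0.04  2.21] n>= 2.2 turn [-0.04 -0.02 -0.01]
pred [314.63160812 206.50824627] [314.68190587 254.7993408 ] [314.57589984 153.022477  ]
[(array([ 90. ,  -1.9, 304.7]), 0.8)]
```

View pics/w11.png

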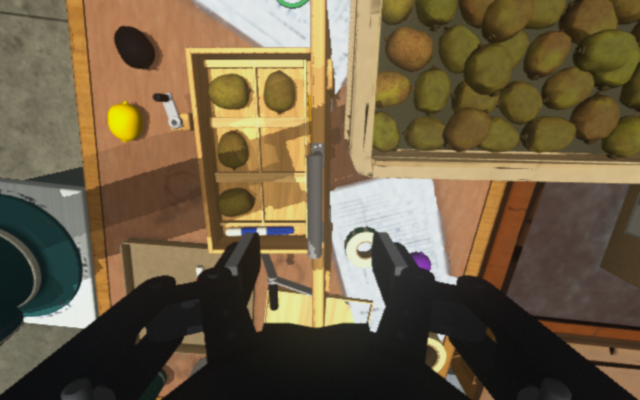

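The bar lies at pixels (316,150–255), as predicted, so its position is case (89,0,303), which fits the 234 mm radius. Descending, pinching, and computing the arc.

Emit:
{"method": "send_rows", "body": {
  "delta_pos": [
    [0,0,0.5],
    [0,0,0.6],
    [0,0,0.6],
    [0,0,0.5],
    [0,0,0],
    [0,0,0],
    [0,0,0]
  ],
  "angular": [
    [0,0,0],
    [0,0,0],
    [0,0,0],
    [0,0,0],
    [0,0,0],
    [0,0,0],
    [0,0,0]
  ],
  "jaw": [0.7,0.7,0.7,0.7,0.7,0.3,0.3]
}}

```text
time: 36.0
ee_pos: [0.584, 0.2801, 0.3615]
ee_rot: [2.088, 2.346, 0.003]
ft_force: [0.0, 1.0, -0.3]
gripper_width: 0.0313
gripper_force: 0.0
```

Emit:
{"method": "send_rows", "body": {
  "delta_pos": [
    [0,0,0],
    [0,0,0],
    [0,0,0],
    [0,0,0],
    [0,0,0],
    [0,0,0],
    [0,0,0],
    [0,0,0]
  ],
  "angular": [
    [0,0,0],
    [0,0,0],
    [0,0,0],
    [0,0,0],
    [0,0,0],
    [0,0,0],
    [0,0,0],
    [0,0,0]
  ],
  "jaw": [0.3,0.2,0.15,0,0,0,0,0]
}}

```text
time: 36.8
ee_pos: [0.584, 0.2806, 0.3601]
ee_rot: [2.088, 2.347, 0.001]
ft_force: [-0.6, -0.8, 4.8]
gripper_width: 0.0099
gripper_force: 58.6
```

Run:
```python
from h import *
s=st(); T=Ro.from_rotvec(s['ee_rot']).as_matrix(); g=w2c(s['ee_pos']+.054*T[:,2]); print('grasp pt case',g)
g0=np.degrees(np.arctan2(g[2]-70,99-g[0])); print(g0,np.hypot(g[2]-70,99-g[0]))
A=np.radians(np.linspace(g0,1.7,41)); P=np.c_[99-234*np.cos(A),70+234*np.sin(A)]; P-=P[0]
U=np.round(np.c_[P[:,0]/40,-P[:,1]/40],2); D=np.round(np.diff(U,axis=0),2)
for k in range(5): print([[0,float(a),float(b)] for a,b in D[8*k:8*k+8]])
```

```text
t 36.8 p [0.584  0.2806 0.3601] rv [2.088e+00 2.347e+00 1.000e-03] F [-0.6 -0.8  4.8] w 0.0099 gf 58.6
grasp pt case [ 88.8  -1.5 306.1]
87.52624409428462 236.32022765730403
[[0, -0.22, 0.01], [0, -0.22, 0.03], [0, -0.21, 0.03], [0, -0.22, 0.03], [0, -0.21, 0.05], [0, -0.22, 0.05], [0, -0.21, 0.07], [0, -0.2, 0.06]]
[[0, -0.21, 0.08], [0, -0.2, 0.09], [0, -0.2, 0.09], [0, -0.19, 0.1], [0, -0.19, 0.11], [0, -0.19, 0.11], [0, -0.18, 0.12], [0, -0.18, 0.13]]
[[0, -0.18, 0.14], [0, -0.16, 0.14], [0, -0.17, 0.14], [0, -0.15, 0.16], [0, -0.15, 0.15], [0, -0.15, 0.17], [0, -0.14, 0.17], [0, -0.13, 0.17]]
[[0, -0.12, 0.18], [0, -0.12, 0.19], [0, -0.11, 0.19], [0, -0.11, 0.19], [0, -0.1, 0.19], [0, -0.09, 0.2], [0, -0.08, 0.21], [0, -0.07, 0.2]]
[[0, -0.07, 0.21], [0, -0.06, 0.21], [0, -0.05, 0.22], [0, -0.04, 0.21], [0, -0.04, 0.22], [0, -0.03, 0.21], [0, -0.01, 0.22], [0, -0.01, 0.22]]
```

Emit:
{"method": "send_rows", "body": {
  "delta_pos": [
    [0,-0.22,0.01],
    [0,-0.22,0.03],
    [0,-0.21,0.03],
    [0,-0.22,0.03],
    [0,-0.21,0.05],
    [0,-0.22,0.05],
    [0,-0.21,0.07],
    [0,-0.2,0.06]
  ],
  "angular": [
    [0,0,0],
    [0,0,0],
    [0,0,0],
    [0,0,0],
    [0,0,0],
    [0,0,0],
    [0,0,0],
    [0,0,0]
  ],
  "jaw": [0,0,0,0,0,0,0,0]
}}

```text
time: 37.6
ee_pos: [0.5153, 0.2724, 0.3459]
ee_rot: [-2.088, -2.347, 0.001]
ft_force: [2.0, -0.9, -1.6]
gripper_width: 0.0099
gripper_force: 60.7
```

Run:
```python
from h import *
s=st(); T=Ro.from_rotvec(s['ee_rot']).as_matrix(); g=w2c(s['ee_pos']+.054*T[:,2]); print('grasp pt case',g)
r.snapshot('side'); print([(w2c(d['point']),round(d['confidence'],2)) for d in r.landmark_of('side','lid_bar')])
```

```text
t 37.6 p [0.5153 0.2724 0.3459] rv [-2.088e+00 -2.347e+00  1.000e-03] F [ 2.  -0.9 -1.6] w 0.0099 gf 60.7
grasp pt case [ 19.6  -1.6 291.9]
[(array([ 16.9,  -0.6, 291.4]), 0.83), (array([-53.9,  12.2,   8.1]), 0.34), (array([-53.9, 104.4,  29. ]), 0.18)]
```

Forces are small and the bar tracks. Continuing the arc.

Emit:
{"method": "send_rows", "body": {
  "delta_pos": [
    [0,-0.21,0.08],
    [0,-0.2,0.09],
    [0,-0.2,0.09],
    [0,-0.19,0.1],
    [0,-0.19,0.11],
    [0,-0.19,0.11],
    [0,-0.18,0.12],
    [0,-0.18,0.13]
  ],
  "angular": [
    [0,0,0],
    [0,0,0],
    [0,0,0],
    [0,0,0],
    [0,0,0],
    [0,0,0],
    [0,0,0],
    [0,0,0]
  ],
  "jaw": [0,0,0,0,0,0,0,0]
}}

```text
time: 38.5
ee_pos: [0.4541, 0.2653, 0.313]
ee_rot: [-2.088, -2.347, -0.0]
ft_force: [-0.6, -3.3, 4.4]
gripper_width: 0.0098
gripper_force: 60.6
```

Emit:
{"method": "send_rows", "body": {
  "delta_pos": [
    [0,-0.18,0.14],
    [0,-0.16,0.14],
    [0,-0.17,0.14],
    [0,-0.15,0.16],
    [0,-0.15,0.15],
    [0,-0.15,0.17],
    [0,-0.14,0.17],
    [0,-0.13,0.17]
  ],
  "angular": [
    [0,0,0],
    [0,0,0],
    [0,0,0],
    [0,0,0],
    [0,0,0],
    [0,0,0],
    [0,0,0],
    [0,0,0]
  ],
  "jaw": [0,0,0,0,0,0,0,0]
}}

```text
time: 39.3
ee_pos: [0.4056, 0.2597, 0.2628]
ee_rot: [2.088, 2.347, 0.001]
ft_force: [-9.0, 0.5, 7.3]
gripper_width: 0.0099
gripper_force: 61.4
```

Run:
```python
from h import *
s=st(); T=Ro.from_rotvec(s['ee_rot']).as_matrix(); g=w2c(s['ee_pos']+.054*T[:,2]); print('grasp pt case',g)
print(np.round(s['joint_pos'],2))
r.snapshot('side'); print([(w2c(d['point']),round(d['confidence'],2)) for d in r.landmark_of('side','lid_bar')])
```

```text
t 39.3 p [0.4056 0.2597 0.2628] rv [2.088e+00 2.347e+00 1.000e-03] F [-9.   0.5  7.3] w 0.0099 gf 61.4
grasp pt case [-90.7  -1.1 208.8]
[ 0.52 -0.3   1.9   0.    1.55  0.4 ]
[(array([-91.2,   1.7, 205.1]), 0.7)]
```

Emit:
{"method": "send_rows", "body": {
  "delta_pos": [
    [0,-0.12,0.18],
    [0,-0.12,0.19],
    [0,-0.11,0.19],
    [0,-0.11,0.19],
    [0,-0.1,0.19],
    [0,-0.09,0.2],
    [0,-0.08,0.21],
    [0,-0.07,0.2]
  ],
  "angular": [
    [0,0,0],
    [0,0,0],
    [0,0,0],
    [0,0,0],
    [0,0,0],
    [0,0,0],
    [0,0,0],
    [0,0,0]
  ],
  "jaw": [0,0,0,0,0,0,0,0]
}}

```text
time: 40.2
ee_pos: [0.3736, 0.2558, 0.2008]
ee_rot: [-2.088, -2.347, 0.001]
ft_force: [-0.8, 1.0, -0.7]
gripper_width: 0.0097
gripper_force: 59.4
```

Emit:
{"method": "send_rows", "body": {
  "delta_pos": [
    [0,-0.07,0.21],
    [0,-0.06,0.21],
    [0,-0.05,0.22],
    [0,-0.04,0.21]
  ],
  "angular": [
    [0,0,0],
    [0,0,0],
    [0,0,0],
    [0,0,0]
  ],
  "jaw": [0,0,0,0]
}}

```text
time: 40.6
ee_pos: [0.3652, 0.2549, 0.1667]
ee_rot: [-2.088, -2.347, 0.0]
ft_force: [-0.8, 0.1, -0.1]
gripper_width: 0.0097
gripper_force: 60.3
```

Run:
```python
from h import *
s=st(); T=Ro.from_rotvec(s['ee_rot']).as_matrix(); g=w2c(s['ee_pos']+.054*T[:,2]); print('grasp pt case',g)
r.snapshot('side'); print([(w2c(d['point']),round(d['confidence'],2)) for d in r.landmark_of('side','lid_bar')])
```

```text
t 40.6 p [0.3652 0.2549 0.1667] rv [-2.088 -2.347  0.   ] F [-0.8  0.1 -0.1] w 0.0097 gf 60.3
grasp pt case [-131.4   -1.2  112.7]
[(array([-134.4,   -0.4,  113.8]), 0.69)]
```

Emit:
{"method": "send_rows", "body": {
  "delta_pos": [
    [0,-0.04,0.22],
    [0,-0.03,0.21],
    [0,-0.01,0.21],
    [0,-0.01,0.15],
    [0,0,0.03],
    [0,0,0]
  ],
  "angular": [
    [0,0,0],
    [0,0,0],
    [0,0,0],
    [0,0,0],
    [0,0,0],
    [0,0,0]
  ],
  "jaw": [0,0,0,0,0,0]
}}

```text
time: 41.3
ee_pos: [0.3618, 0.2544, 0.1344]
ee_rot: [-2.088, -2.347, 0.001]
ft_force: [0.5, 0.4, -3.2]
gripper_width: 0.0099
gripper_force: 58.5
```

Run:
```python
from h import *
s=st(); T=Ro.from_rotvec(s['ee_rot']).as_matrix(); g=w2c(s['ee_pos']+.054*T[:,2]); print('grasp pt case',g)
r.snapshot('side'); print([(w2c(d['point']),round(d['confidence'],2)) for d in r.landmark_of('side','lid_bar')])
```

```text
t 41.3 p [0.3618 0.2544 0.1344] rv [-2.088e+00 -2.347e+00  1.000e-03] F [ 0.5  0.4 -3.2] w 0.0099 gf 58.5
grasp pt case [-135.    -1.2   80.4]
[(array([-135.7,    0.4,   76.4]), 0.73)]
```

Emit:
{"method": "send_rows", "body": {
  "delta_pos": [
    [0,0,0.04],
    [0,0,0.04],
    [0,0,0.04],
    [0,0,0]
  ],
  "angular": [
    [0,0,0],
    [0,0,0],
    [0,0,0],
    [0,0,0]
  ],
  "jaw": [0,0,0,0]
}}

```text
time: 41.8
ee_pos: [0.3619, 0.2546, 0.1332]
ee_rot: [-2.088, -2.347, 0.0]
ft_force: [-22.8, -14.4, 42.5]
gripper_width: 0.01
gripper_force: 63.5
```

The lid resists firmly with 42 N on the rim, so it's shut. Unloading, releasing and withdrawing upward.

Emit:
{"method": "send_rows", "body": {
  "delta_pos": [
    [0,0,-0.05],
    [0,0,-0.04],
    [0,0,0],
    [0,0,0],
    [0,0,0],
    [0,0,0]
  ],
  "angular": [
    [0,0,0],
    [0,0,0],
    [0,0,0],
    [0,0,0],
    [0,0,0],
    [0,0,0]
  ],
  "jaw": [0,0,0.28,0.28,0.28,0.28]
}}

```text
time: 42.4
ee_pos: [0.3619, 0.2545, 0.1335]
ee_rot: [-2.088, -2.347, -0.0]
ft_force: [-0.2, 0.4, 0.2]
gripper_width: 0.0241
gripper_force: 0.0
```

Emit:
{"method": "send_rows", "body": {
  "delta_pos": [
    [0,0,-0.3],
    [0,0,-0.7],
    [0,0,-1],
    [0,0,-1],
    [0,0,0]
  ],
  "angular": [
    [0,0,0],
    [0,0,0],
    [0,0,0],
    [0,0,0],
    [0,0,0]
  ],
  "jaw": [0.28,0.28,0.28,0.28,0.28]
}}

```text
time: 42.9
ee_pos: [0.3628, 0.2551, 0.26]
ee_rot: [2.087, 2.345, 0.012]
ft_force: [-0.3, -0.1, -1.6]
gripper_width: 0.0238
gripper_force: 0.0
```

Run:
```python
from h import *
s=st(); print(np.round(s['joint_pos'],2)); c=wristcam(); im=snap('wrist','w12.png')
print('w latch',[(w2c(d['point']),round(d['confidence'],2),wproj(c,d['point']).round()) for d in r.landmark_of('wrist','latch_knob')])
for cam in('side','top'):
  r.snapshot(cam)
  for n in('lid_bar','latch_knob'): print(cam,n,[(w2c(d['point']),round(d['confidence'],2)) for d in r.landmark_of(cam,n)][:3])
```

```text
t 42.9 p [0.3628 0.2551 0.26  ] rv [2.087 2.345 0.012] F [-0.3 -0.1 -1.6] w 0.0238 gf 0.0
[ 0.56 -0.4   1.97 -0.    1.56  0.44]
w latch [(array([-127.7,   94.3,  114.6]), 0.58, array([324.,  75.])), (array([-136.3,   -2.6,   76.9]), 0.18, array([313., 193.]))]
side lid_bar [(array([-134.2,    2.4,   75.4]), 0.65), (array([98.8,  1.1, 70.6]), 0.5)]
side latch_knob [(array([-123. ,   91.2,  119.8]), 0.52)]
top lid_bar [(array([-132.5,   -2.4,   79.1]), 0.77)]
top latch_knob [(array([-52.6,  14.2,   6.4]), 0.72), (array([-125.2,   88.9,  116.2]), 0.53)]
```

Lid stays shut with the bar at z≈76. Latch knob is at about case (-126,93,117), so the arm is at ≈105°. Next I'll pinch the knob, keeping tips above the arm (z 94), and swing it about the pivot.

Run:
```python
from h import *
gp([-126,93,114],90,0,.05)
A=np.radians(np.linspace(105,-1,25)); P=np.c_[-117+34*np.cos(A),60+34*np.sin(A)]; P-=P[0]
U=np.round(np.c_[P[:,1]/40,P[:,0]/40],2); D=np.round(np.diff(U,axis=0),2)
for k in range(3): print([[float(a),float(b),0] for a,b in D[8*k:8*k+8]])
```

```text
shift [2.36 0.22 0.87] n>= 2.4 turn [-0.01  0.01 -0.02]
[[0.01, 0.06, 0], [0.01, 0.07, 0], [0.01, 0.06, 0], [0.0, 0.07, 0], [-0.01, 0.06, 0], [-0.01, 0.07, 0], [-0.01, 0.06, 0], [-0.02, 0.07, 0]]
[[-0.03, 0.06, 0], [-0.03, 0.05, 0], [-0.03, 0.06, 0], [-0.04, 0.05, 0], [-0.04, 0.05, 0], [-0.05, 0.05, 0], [-0.05, 0.04, 0], [-0.05, 0.04, 0]]
[[-0.06, 0.04, 0], [-0.06, 0.03, 0], [-0.06, 0.02, 0], [-0.06, 0.02, 0], [-0.06, 0.02, 0], [-0.07, 0.01, 0], [-0.06, 0.01, 0], [-0.07, 0.0, 0]]
```

Emit:
{"method": "send_rows", "body": {
  "delta_pos": [
    [0.79,0.07,0.29],
    [0.79,0.07,0.29],
    [0.78,0.08,0.29],
    [0,0,0]
  ],
  "angular": [
    [0,0,0],
    [0,0,0],
    [0,0,0],
    [0,0,0]
  ],
  "jaw": [0.45,0.45,0.45,0.45]
}}

```text
time: 43.7
ee_pos: [0.3588, 0.3513, 0.2164]
ee_rot: [-2.085, -2.349, 0.005]
ft_force: [0.3, -0.8, -0.4]
gripper_width: 0.0386
gripper_force: 0.0
```

Run:
```python
from h import *
s=st(); c=wristcam(); im=snap('wrist','w13.png'); gp([-126,93,114],90,0)
print(wproj(c,c2w([-126,93,117])))
print([(w2c(d['point']),round(d['confidence'],2)) for d in r.landmark_of('wrist','latch_knob')])
```

```text
t 43.7 p [0.3588 0.3513 0.2164] rv [-2.085 -2.349  0.005] F [ 0.3 -0.8 -0.4] w 0.0386 gf 0.0
shift [-0.03  0.01  1.23] n>= 1.2 turn [-0.02  0.02 -0.  ]
[318.62779815 227.89672119]
[(array([-130.9,   95.8,  114.4]), 0.59)]
```

View pics/w13.png

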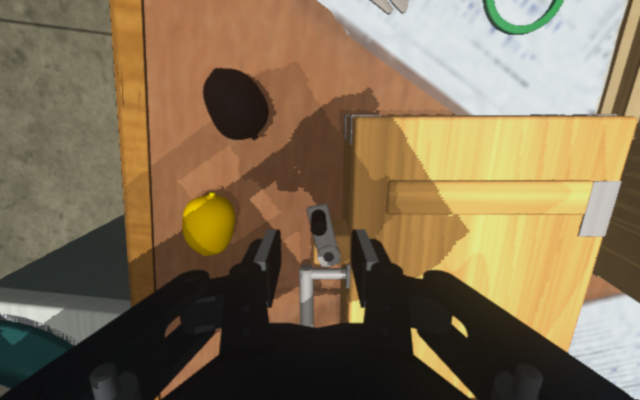

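Latch knob (319,222) lies centred between the fingers, the lid is flat and shut, and the arm points left. Descending and pinching.

Emit:
{"method": "send_rows", "body": {
  "delta_pos": [
    [0,0,0.5],
    [0,0,0.5],
    [0,0,0.21],
    [0,0,0],
    [0,0,0],
    [0,0,0],
    [0,0,0],
    [0,0,0]
  ],
  "angular": [
    [0,0,0],
    [0,0,0],
    [0,0,0],
    [0,0,0],
    [0,0,0],
    [0,0,0],
    [0,0,0],
    [0,0,0]
  ],
  "jaw": [0.45,0.45,0.45,0.3,0,0,0,0]
}}

```text
time: 44.6
ee_pos: [0.3599, 0.3494, 0.1713]
ee_rot: [2.088, 2.347, 0.002]
ft_force: [0.4, -2.6, 6.4]
gripper_width: 0.0084
gripper_force: 59.1
```

Emit:
{"method": "send_rows", "body": {
  "delta_pos": [
    [0,0,0],
    [0,0,0]
  ],
  "angular": [
    [0,0,0],
    [0,0,0]
  ],
  "jaw": [0,0]
}}

```text
time: 44.8
ee_pos: [0.3599, 0.3494, 0.1714]
ee_rot: [2.088, 2.347, 0.002]
ft_force: [0.1, -3.3, 7.1]
gripper_width: 0.0078
gripper_force: 59.1
```

Emit:
{"method": "send_rows", "body": {
  "delta_pos": [
    [0.01,0.06,-0.06],
    [0.01,0.07,0],
    [0.01,0.06,0],
    [0.0,0.07,0],
    [-0.01,0.06,0],
    [-0.01,0.07,0],
    [-0.01,0.06,0],
    [-0.02,0.07,0]
  ],
  "angular": [
    [0,0,0],
    [0,0,0],
    [0,0,0],
    [0,0,0],
    [0,0,0],
    [0,0,0],
    [0,0,0],
    [0,0,0]
  ],
  "jaw": [0,0,0,0,0,0,0,0]
}}

```text
time: 45.6
ee_pos: [0.3796, 0.352, 0.173]
ee_rot: [-2.085, -2.345, -0.001]
ft_force: [-13.0, 11.5, 0.7]
gripper_width: 0.0078
gripper_force: 58.8
```

Run:
```python
from h import *
s=st(); print(w2c(s['ee_pos']))
r.snapshot('side'); print([(w2c(d['point']),round(d['confidence'],2)) for d in r.landmark_of('side','latch_knob')][:3])
```

```text
t 45.6 p [0.3796 0.352  0.173 ] rv [-2.085e+00 -2.345e+00 -1.000e-03] F [-13.   11.5   0.7] w 0.0078 gf 58.8
[-105.7   93.6  173. ]
[(array([-102.2,   95. ,  120.2]), 0.6)]
```

Emit:
{"method": "send_rows", "body": {
  "delta_pos": [
    [-0.03,0.06,0],
    [-0.03,0.05,0],
    [-0.03,0.06,0],
    [-0.04,0.05,0],
    [-0.04,0.05,0],
    [-0.05,0.05,0],
    [-0.05,0.04,0],
    [-0.05,0.04,0]
  ],
  "angular": [
    [0,0,0],
    [0,0,0],
    [0,0,0],
    [0,0,0],
    [0,0,0],
    [0,0,0],
    [0,0,0],
    [0,0,0]
  ],
  "jaw": [0,0,0,0,0,0,0,0]
}}

```text
time: 46.5
ee_pos: [0.3972, 0.3398, 0.1728]
ee_rot: [-2.087, -2.347, 0.003]
ft_force: [-10.3, -8.4, 4.3]
gripper_width: 0.0083
gripper_force: 60.5
```

Emit:
{"method": "send_rows", "body": {
  "delta_pos": [
    [-0.06,0.04,0],
    [-0.06,0.03,0],
    [-0.06,0.02,0],
    [-0.06,0.02,0],
    [-0.06,0.02,0],
    [-0.07,0.01,0],
    [-0.06,0.01,0],
    [-0.07,0,0]
  ],
  "angular": [
    [0,0,0],
    [0,0,0],
    [0,0,0],
    [0,0,0],
    [0,0,0],
    [0,0,0],
    [0,0,0],
    [0,0,0]
  ],
  "jaw": [0,0,0,0,0,0,0,0]
}}

```text
time: 47.3
ee_pos: [0.4058, 0.3211, 0.1731]
ee_rot: [-2.087, -2.347, -0.0]
ft_force: [-3.2, 4.4, 0.8]
gripper_width: 0.0079
gripper_force: 60.4
```

Run:
```python
from h import *
s=st(); print(w2c(s['ee_pos']))
r.snapshot('side'); print([(w2c(d['point']),round(d['confidence'],2)) for d in r.landmark_of('side','latch_knob')][:3])
```

```text
t 47.3 p [0.4058 0.3211 0.1731] rv [-2.087 -2.347 -0.   ] F [-3.2  4.4  0.8] w 0.0079 gf 60.4
[-83.3  59.8 173.1]
[(array([-81.9,  66. , 115.8]), 0.58), (array([ 57.7, 303.2,  -0.7]), 0.41)]
```

Emit:
{"method": "send_rows", "body": {
  "delta_pos": [
    [-0.03,0,0],
    [0,0,0],
    [0,0,0],
    [0,0,0],
    [0,0,-0.3],
    [0,0,-0.8],
    [0,0,-0.8],
    [0,0,0]
  ],
  "angular": [
    [0,0,0],
    [0,0,0],
    [0,0,0],
    [0,0,0],
    [0,0,0],
    [0,0,0],
    [0,0,0],
    [0,0,0]
  ],
  "jaw": [0,0,0.4,0.4,0.4,0.4,0.4,0.4]
}}

```text
time: 48.2
ee_pos: [0.4071, 0.3203, 0.2543]
ee_rot: [2.087, 2.346, 0.01]
ft_force: [-0.4, -0.4, 0.4]
gripper_width: 0.034
gripper_force: 0.0
```

Run:
```python
from h import *
s=st(); c=wristcam(); im=snap('wrist','w14.png')
print('knob pred th=0',wproj(c,c2w([-83,60,117])),'pivot',wproj(c,c2w([-117,60,91])),'th=.2',wproj(c,c2w([-117+34*.98,60+34*.2,117])))
for cam in('wrist','side','top'):
  if cam!='wrist': r.snapshot(cam)
  print(cam,[(w2c(d['point']),round(d['confidence'],2)) for d in r.landmark_of(cam,'latch_knob')][:3])
x,y=wproj(c,c2w([-100,60,91])).astype(int); cv2.imwrite('pics/w14c.png',cv2.resize(im[y-60:y+60,x-80:x+80],(640,480),interpolation=cv2.INTER_CUBIC)[:,:,::-1]); print(x-80,y-60)
```

```text
t 48.2 p [0.4071 0.3203 0.2543] rv [2.087 2.346 0.01 ] F [-0.4 -0.4  0.4] w 0.034 gf 0.0
knob pred th=0 [315.02880232 205.16782641] pivot [275.25463169 195.95372197] th=.2 [314.10989306 196.68766403]
wrist []
side [(array([-78.7,  66.1, 119. ]), 0.55)]
top [(array([-82.5,  57.9, 113.4]), 0.41)]
215 135
```

View pics/w14c.png

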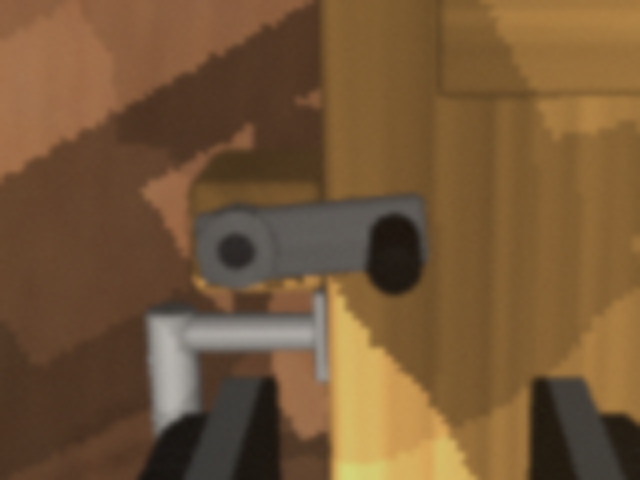

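The latch arm lies over the lid edge, with pivot at crop (235,250) and knob at (394,265), a few degrees off straight. I'll get its angle numerically from the edge pixels on the plane z=91 mm.

Run:
```python
from h import *
c=wristcam(); im=cv2.imread('pics/w14.png')[:,:,::-1].astype(int); x0,y0=215,135
sat=im.max(2)-im.min(2); up=[];mid=[]
for x in range(x0+70,x0+90):
    col=np.where(sat[y0+42:y0+78,x]<14)[0]+y0+42
    if len(col)>6: up.append((x,col.min())); mid.append((x,(col.min()+col.max())/2))
for n,l in(('upper',up),('mid',mid)):
    W=np.array([w2c(toplane(c,p,.091))[:2] for p in l]); k=np.polyfit(W[:,0],W[:,1],1); print(n,len(l),'angle deg',np.degrees(np.arctan(k[0])).round(1),'y at x=-117',np.polyval(k,-117).round(1))
a,b=[w2c(toplane(c,(x0+u/4,y0+v/4),.091))[:2] for u,v in((235,250),(380,235))]; print(a,b,np.degrees(np.arctan2(*(b-a)[::-1])))
go(c2w([-83,90,220]),tcpR=tilt(90,0))
```

```text
upper 20 angle deg 4.6 y at x=-117 67.5
mid 20 angle deg 4.3 y at x=-117 60.8
[-119.8   59.2] [-89.4  62.4] 6.009005957494519
shift [0.79 0.01 0.7 ] n>= 0.9 turn [-0.01  0.01 -0.02]
```

The arm is 4–6° (0.08–0.10 rad) from straight back, within 0.2. The lid is shut and the gripper clear, so I'm handing in.

```bash
python3 -c "
from h import *
st(); print(r.close_job())"
```

```text
t 48.5 p [0.406  0.3196 0.2479] rv [-2.088e+00 -2.347e+00  2.000e-03] F [-1.4 -0.5  0.3] w 0.0343 gf 0.0
the job is handed in; nothing more can be done
None
```

The job is handed in at 48.5 s but it returned no verdict: both tray kiwis are in pockets of their own, the stay is unlocked, the lid is shut, and the latch arm measured about 0.1 rad from straight back (limit 0.2); I viewed 15 pictures, one over the limit of 14.

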